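Set the bottle lane in order

TASK

Set this assembly bench's bottle lane in order. Take the empty yellow cups out of the lane and nest them all into the red cup as one straight stack on the bench, and stand every tipped-over bottle with a red cap upright in the lane, well inside its yellow edge, in line with the blue-capped ones. The blue-capped bottles must also be left standing in the lane; do not shove the solder spool, meter, boxes or screwdriver about.

Things in the scene. Friction and masses are not known exactly. Their poses are not given: they have to be found in the camera images.
- lane: the bottle lane: a flat grey board lying fixed on the bench, 100 mm (its x) by 460 mm (its y), 4 mm thick with a yellow line round its edge; origin at the centre of its underside. It lies across in front of the robot, in a somewhat different place and at a slight turn each time. Its x points away from the robot
- full1: full bottle with blue cap and blue label standing in the lane from the start (about 0.4 kg), 40 mm square in plan, body 90 mm tall, round 26 mm cap above, 112 mm in all; origin on its centre line 50 mm above its underside, z runs from base to cap, x and y are normal to the flat sides
- full2: full bottle with blue cap and blue label standing in the lane from the start (about 0.4 kg), 40 mm square in plan, body 90 mm tall, round 26 mm cap above, 112 mm in all; origin on its centre line 50 mm above its underside, z runs from base to cap, x and y are normal to the flat sides
- bottle1: light bottle (0.11 to 0.18 kg) with red cap and pale paper label, lying on a flat side between robot and lane at the start (two or three such); 40 mm square in plan, body 90 mm tall, round 26 mm cap above, 112 mm in all; origin on its centre line 50 mm above its underside, z runs from base to cap, x and y are normal to the flat sides
- bottle2: light bottle (0.11 to 0.18 kg) with red cap and pale paper label, lying on a flat side between robot and lane at the start (two or three such); 40 mm square in plan, body 90 mm tall, round 26 mm cap above, 112 mm in all; origin on its centre line 50 mm above its underside, z runs from base to cap, x and y are normal to the flat sides
- bottle3: light bottle (0.11 to 0.18 kg) with red cap and pale paper label, lying on a flat side between robot and lane at the start (two or three such); 40 mm square in plan, body 90 mm tall, round 26 mm cap above, 112 mm in all; origin on its centre line 50 mm above its underside, z runs from base to cap, x and y are normal to the flat sides
- cup1: empty yellow parts cup (about 40 g), standing in the lane at the start in a gap that a bottle needs (two or three such); round, open, 46 mm tall: 40 mm across at the foot, 57 mm at 30 mm up, then a straight collar 66 mm across up to the rim; origin at the centre of its underside, z up. Nested, its collar rests on the other's rim, 16 mm higher
- cup2: empty yellow parts cup (about 40 g), standing in the lane at the start in a gap that a bottle needs (two or three such); round, open, 46 mm tall: 40 mm across at the foot, 57 mm at 30 mm up, then a straight collar 66 mm across up to the rim; origin at the centre of its underside, z up. Nested, its collar rests on the other's rim, 16 mm higher
- cup3: empty yellow parts cup (about 40 g), standing in the lane at the start in a gap that a bottle needs (two or three such); round, open, 46 mm tall: 40 mm across at the foot, 57 mm at 30 mm up, then a straight collar 66 mm across up to the rim; origin at the centre of its underside, z up. Nested, its collar rests on the other's rim, 16 mm higher
- stack_cup: red weighted cup (0.3 kg) standing loose on the bench at the right of the bottles, same shape as the yellow cups: round, open, 46 mm tall: 40 mm across at the foot, 57 mm at 30 mm up, then a straight collar 66 mm across up to the rim; origin at the centre of its underside, z up. Nested, its collar rests on the other's rim, 16 mm higher
- spool: bystander: solder spool, steel with blue rims, 56 mm across, 35 mm tall; origin at its underside
- meter: bystander: yellow multimeter, 140 x 75 x 32 mm; origin at its underside
- carton: bystander: brown carton, 90 x 130 x 50 mm; origin at its underside
- white_box: bystander: white paper box, 100 x 60 x 45 mm; origin at its underside
- driver: bystander: screwdriver with orange handle lying on the bench; origin at its underside
Not all that is in view belongs to the job. What is shaped like the bottle2 but orange or pink is not meant. Leave any purple look-alike of the bottle3 alone.

How it is judged:
By the outcome, as a careful person would: the job done as asked, in the order asked, and still so for the second after the job is handed in, with the robot touching nothing.
Of bottle1, bottle2, bottle3, cup1, cup2, cup3 only 5 to 6 are there at a start; the rules pass over those that are not, and their reading is None.
At some moment in a run one of stack_cup, cup1, cup2, cup3 may be knocked a few centimetres aside while the robot is not near it.
Once in a run the grip may slacken for a moment while it holds something.
It also fails if it takes over 210 s, if anything falls off the work surface, if the arm or the gripper's body presses on something with over 40 N, if the wrist force passes 120 N, or if a joint passes its speed limit or range.

ROBOT

A 7-joint arm with a two-finger parallel gripper is mounted at the origin on the work surface. World frame = base frame: x ahead of the robot, y to its left, z up, the work surface at z = 0. Lengths are in m, angles in rad, forces in N, time in s.
With the tool pointing down it reaches from about 0.4 to 0.85 m from the base axis. Payload 10.4 kg.
Tool frame: the origin (TCP) lies on the mounting face of the last link; the fingertips stand 182 mm ahead of it and the grasp point (between the pads) lies 164 mm ahead of it; x points along the fingers, y is the direction in which the jaws open and shut, and the axes are right-handed (so a half turn about x gives the same grasp; the last joint's range is limited). The gripper opens to 87 mm and grips with 3 to 60 N. Pads are 19 mm wide; open, the fingers measure 117 mm over their backs; the gripper's body (75 mm by 190 mm) begins 51 mm behind the grasp point.
Start: joints at [1.208, 0.332, -0.065, 1.46, 0.022, 1.35, -0.088], TCP at [0.208, -0.589, 0.405] pointing down, gripper open.
Joint ranges: [-2.6, 2.6], [-0.5, 2.12], [-1.47, 1.34], [0.16, 2.42], [-1.27, 4.41], [0.06, 2.06], [-2.6, 2.6]. Speed limits (rad/s): [2.22, 2.22, 2.79, 2.79, 3.14, 3.14, 3.14].

INTERFACE

Orientations are given as [roll, pitch, yaw] about the fixed x, y, z axes, in that order (R = Rz(yaw) Ry(pitch) Rx(roll)).
In Python, from workcell import sensors, imaging, r gives the robot as it stands. The module is installed in compiled form; this text tells all that it offers.
- The arm moves only by the shell command python3 -m jog 'ROWS' [FORCE]. ROWS is JSON, a list of rows, each a list of 7 numbers: the finger opening in m, from 0 to 0.087, then the shift along the tool's x, y, z in m, then the turn, a rotation vector about the tool's x, y, z in rad. In form: [[fingers, x, y, z, ax, ay, az], ...]. A call has 1 to 10 rows; each row is the pose to reach, as a shift and turn from the pose commanded when the call began, along the tool's axes at that moment; what a row does not reach only later rows make up. A row lasts 1/8 s, in which the tool goes at most 62.5 mm and 10.7 degrees, less where a joint would pass 70% of its speed; a pose out of reach is approached as far as the arm can. A call with a gripper value outside its range is refused whole. The fingers move at their own pace and stop on an object; FORCE is the grip in N (left out, the last holds). Time passes only in rows, so rows that repeat a pose let the fingers close. It gives the time, the measured TCP pose, the force and the opening at its end, in the units of the state.
- sensors.read_state(): the state, without advancing time (a new reading comes with each control period).
- imaging.read_camera(name): name is "side" or "top"; returns a dict with "frame" (420x560x3 uint8, red, green, blue), "camera_matrix" (3x3 intrinsics, pixels), "pose" (4x4, takes a point from camera to world coordinates). Camera axes: x right, y up, looking along -z (the intrinsics and any distortion apply to the point x, -y, -z); pixel columns grow to the right and rows downward; lengths in m; the calibration is good to about 2 mm. A picture is of the moment at which its call begins. There is no depth.
- r.close_job(): hands the job in, once; it reports no verdict.
Trained networks look in the newest picture that a camera, given by its name, has taken for a name from the list of things; names that differ only in an ending like _2 or _b are one class to them, and where a whole thing is asked for, a point or a joint stands for the part that bears it (a point fixed in the world has none). Each returns a list of dicts, best first, with "conf" (0 to 1); they miss things now and then, are a little off and sometimes report something else, mostly with a low value. They report only what shows in the picture. A call takes as long as a camera call. They do not tell look-alikes from the thing itself.
- imaging.regions_of(camera, target): "pixels" (420x560 bool, what is visible of it) and "extent" ([left, top, right, bottom] in pixels, round what is visible of it).
The state is a dict: "t": time; "joints": joint angles; "joint_velocities": joint speeds; "joint_efforts": joint torques, N m; "tcp_pos": TCP position; "ee_rot": TCP orientation; "contact_force": force on the tool from outside, world axes, zero at the start; "wrist_torque": the same for the moment, N m; "gripper_width": finger opening in m.
Only numpy, scipy, OpenCV 4.12 (cv2) and the standard library are available. Lean on these libraries where they do the work, as an engineer would, in place of code of your own. Each camera call takes 0.05 s, during which the arm holds its last target.

## Working session

There is one attempt and no reset: what is moved stays moved. The work goes in short steps, Python scripts to look and compute and a shell command to move; the robot and the scene stay as the last step left them, time stands still between calls to the robot, and variables do not carry over. Pictures are saved under pics/ and viewed, and the job is handed in when it is done.

```bash
ls; mkdir -p pics; python3 - <<'E'
from workcell import sensors, imaging, r
import cv2
s=sensors.read_state(); print(s)
for n in("side","top"):
    c=imaging.read_camera(n); cv2.imwrite(f"pics/{n}0.png",c["frame"][:,:,::-1]); print(n,c["camera_matrix"],c["pose"],c.keys())
E
```

```text
pics
{'t': 0.0, 'joints': array([ 1.20840961,  0.33285439, -0.06469099,  1.46096913,  0.02162167,
        1.34989889, -0.08849325]), 'joint_velocities': array([-0.00023368, -0.00239726,  0.0012077 ,  0.00126711,  0.00065591,
       -0.00097717, -0.00215545]), 'joint_efforts': array([ 3.11227759e-04, -6.23258829e+01,  2.48023414e-02, -3.89890087e+01,
       -6.13716734e-02,  3.98757763e-02,  7.75129047e-05]), 'tcp_pos': array([ 0.20825484, -0.5891363 ,  0.40395138]), 'ee_rot': array([-1.5065128 ,  1.56936268,  1.97489114]), 'contact_force': array([ 0.36396028, -0.40466651,  0.32992773]), 'wrist_torque': array([ 0.01488806, -0.0035909 , -0.04108104]), 'gripper_width': 0.08697205208382253}
side [[390.17751006   0.         278.92384726]
 [  0.         390.17751006 209.98455019]
 [  0.           0.           1.        ]] [[-0.95006778  0.17418603 -0.25890239  0.11597899]
 [-0.31175977 -0.49447391  0.81135775  0.88010024]
 [ 0.0133067   0.8515602   0.52408792  0.64462584]
 [ 0.          0.          0.          1.        ]] dict_keys(['frame', 'camera_matrix', 'pose'])
top [[447.5593607    0.         278.39474848]
 [  0.         447.5593607  216.63776031]
 [  0.           0.           1.        ]] [[-0.0143033   0.99420228 -0.10657039  0.26172563]
 [-0.99989233 -0.01457102 -0.00173394 -0.02531901]
 [-0.00327672  0.10653411  0.99430365  1.47066031]
 [ 0.          0.          0.          1.        ]] dict_keys(['frame', 'camera_matrix', 'pose'])
```

View pics/side0.png

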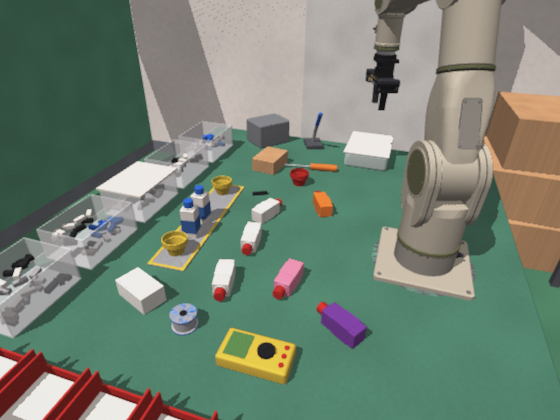

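View pics/top0.png

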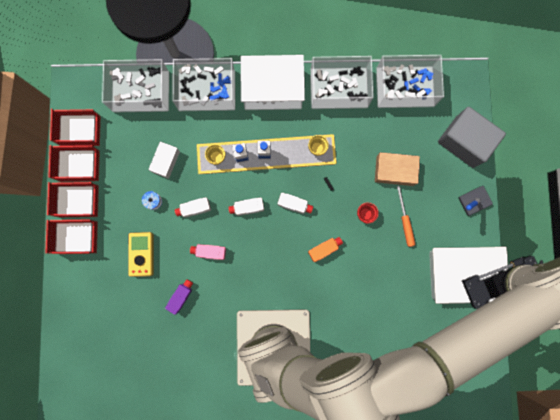

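```bash
cat > h.py <<'E'
import numpy as np, cv2
from scipy.spatial.transform import Rotation as R
from workcell import sensors, imaging, r
def cam(n):
    c=imaging.read_camera(n); return c
def proj(c,P):
    P=np.atleast_2d(P); T=np.linalg.inv(c["pose"]); q=P@T[:3,:3].T+T[:3,3]
    q=q*[1,-1,-1]; uv=q@c["camera_matrix"].T; return uv[:,:2]/uv[:,2:]
def ray(c,uv):
    d=np.linalg.inv(c["camera_matrix"])@[uv[0],uv[1],1.]; d=d*[1,-1,-1]
    d=c["pose"][:3,:3]@d; return c["pose"][:3,3],d/np.linalg.norm(d)
def onz(c,uv,z):
    o,d=ray(c,uv); return o+d*(z-o[2])/d[2]
def tri(c1,u1,c2,u2):
    o1,d1=ray(c1,u1);o2,d2=ray(c2,u2)
    A=np.stack([d1,-d2],1); t=np.linalg.lstsq(A,o2-o1,rcond=None)[0]
    a=o1+d1*t[0];b=o2+d2*t[1]; return (a+b)/2,np.linalg.norm(a-b)
def crop(c,box,name,k=4):
    l,t,rr,b=box; cv2.imwrite(name,cv2.resize(c["frame"][t:b,l:rr,::-1],None,fx=k,fy=k,interpolation=cv2.INTER_CUBIC))
def toolR(): return R.from_euler('xyz',sensors.read_state()["ee_rot"])
def go(grasp, Rt):
    """shift along tool axes and rotvec to bring grasp point(164mm ahead) to 'grasp' with orientation Rt (Rotation)"""
    s=sensors.read_state(); Rc=R.from_euler('xyz',s["ee_rot"])
    tcp=np.array(grasp)-Rt.apply([0.164,0,0])
    sh=Rc.inv().apply(tcp-s["tcp_pos"]); rv=(Rc.inv()*Rt).as_rotvec()
    return np.round(sh,4),np.round(rv,4)
def down(jaw):
    """tool x down, tool y along world angle jaw"""
    x=np.array([0,0,-1.]);y=np.array([np.cos(jaw),np.sin(jaw),0]);z=np.cross(x,y)
    return R.from_matrix(np.stack([x,y,z],1))
E
python3 - <<'E'
from h import *
ct=cam("top");cs=cam("side")
for t in["lane","full1","bottle1","cup1","stack_cup","spool","meter","carton","white_box","driver"]:
    for n,c in(("top",ct),("side",cs)):
        for d in imaging.regions_of(n,t):
            p=d["pixels"];v,u=np.nonzero(p)
            print(t,n,round(d["conf"],2),d["extent"],np.round([u.mean(),v.mean()],1),len(u),np.round(onz(c,(u.mean(),v.mean()),0.02),3))
m=toolR().as_matrix();print(m)
crop(ct,(180,125,400,265),"pics/t1.png",3.6)
crop(cs,(145,160,345,310),"pics/s1.png",4)
E
```

```text
lane top 0.79 [199.6, 137.3, 335.4, 174.2] [270.  155.2] 2649 [0.622 0.002 0.02 ]
lane side 0.87 [145.9, 183.2, 241.6, 272.6] [198.  231.3] 1761 [0.602 0.096 0.02 ]
full1 top 0.69 [257.5, 141.6, 269.2, 159.2] [264.1 150.3] 246 [0.639 0.022 0.02 ]
full1 top 0.6 [236.0, 144.0, 244.0, 164.1] [240.6 152.8] 214 [0.632 0.099 0.02 ]
full1 side 0.75 [190.3, 183.1, 211.1, 223.0] [201.3 202.1] 480 [ 0.669 -0.051  0.02 ]
full1 side 0.71 [178.4, 198.0, 202.0, 237.8] [189.4 218.2] 647 [0.658 0.044 0.02 ]
full1 side 0.42 [210.7, 175.5, 232.2, 193.4] [221.4 183.5] 298 [ 0.664 -0.185  0.02 ]
bottle1 top 0.92 [310.0, 239.5, 342.0, 261.2] [324.3 248.7] 382 [ 0.311 -0.17   0.02 ]
bottle1 top 0.82 [188.8, 240.8, 227.0, 257.9] [208.2 251.2] 446 [0.308 0.206 0.02 ]
bottle1 top 0.76 [175.1, 197.7, 216.9, 219.5] [193.9 207.1] 491 [0.453 0.253 0.02 ]
bottle1 top 0.65 [164.7, 280.3, 191.7, 312.8] [179.6 296.3] 464 [0.165 0.297 0.02 ]
bottle1 top 0.63 [230.4, 200.8, 268.0, 215.9] [246.9 206.4] 397 [0.452 0.08  0.02 ]
bottle1 top 0.57 [278.0, 189.9, 311.5, 210.4] [294.7 203.1] 439 [ 0.461 -0.077  0.02 ]
bottle1
[... 1405 characters left out ...]
] 1216 [ 0.57  -0.414  0.02 ]
carton side 0.81 [251.0, 145.9, 287.7, 175.3] [269.  159.9] 726 [ 0.576 -0.425  0.02 ]
white_box top 0.58 [148.9, 146.8, 180.2, 179.7] [164.2 159.6] 663 [0.612 0.352 0.02 ]
white_box side 0.62 [114.0, 265.1, 165.2, 313.1] [140.5 289.6] 1460 [0.614 0.347 0.02 ]
driver top 0.78 [401.0, 218.8, 411.8, 246.3] [407.7 230.2] 228 [ 0.367 -0.442  0.02 ]
driver top 0.58 [203.4, 139.9, 223.5, 161.6] [215.  153.8] 332 [0.629 0.184 0.02 ]
driver side 0.72 [306.5, 163.0, 338.1, 171.9] [322.5 166.4] 197 [ 0.368 -0.437  0.02 ]
[[ 6.21351201e-05  3.33286143e-01 -9.42825723e-01]
 [-7.78156543e-05 -9.42825720e-01 -3.33286147e-01]
 [-9.99999995e-01  9.40753752e-05 -3.26477101e-05]]
```

View pics/t1.png

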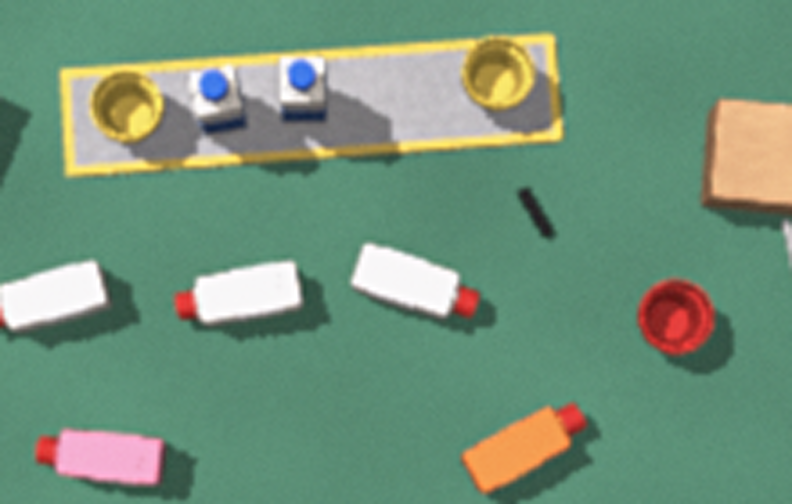

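View pics/s1.png

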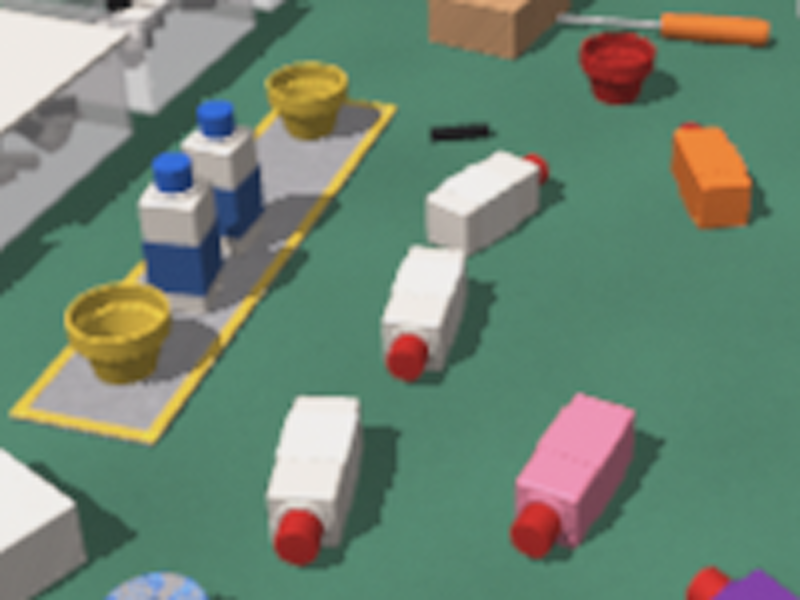

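```bash
cat >> h.py <<'E'
from scipy.optimize import minimize
A=np.linspace(0,2*np.pi,24,endpoint=False)
def circ(r_,z): return np.stack([r_*np.cos(A),r_*np.sin(A),0*A+z],1)
CUP=np.vstack([circ(.020,0),circ(.0285,.03),circ(.033,.03),circ(.033,.046)])
def boxp(): 
    b=[[x,y,z] for x in(-.02,.02) for y in(-.02,.02) for z in(-.05,.04)]
    c=circ(.013,.04);d=circ(.013,.062); return np.array(b),np.vstack([c,d])
def render(c,parts,shape=(420,560),S=8):
    m=np.zeros(shape,np.uint8)
    big=np.zeros((shape[0],shape[1]),np.float32)
    m=np.zeros((shape[0]*2,shape[1]*2),np.uint8)
    for P in parts:
        uv=proj(c,P); h=cv2.convexHull(((uv+0.5)*2*16).astype(np.int32))
        cv2.fillConvexPoly(m,h,255,shift=4,lineType=cv2.LINE_AA)
    return cv2.resize(m,(shape[1],shape[0]),interpolation=cv2.INTER_AREA)/255.
def fit(parts_of,x0,obs,steps):
    """obs: list of (cam,mask)"""
    def cost(x):
        P=parts_of(x); s=0
        for c,m in obs:
            q=render(c,P); s+=np.abs(q-m).sum()/m.sum()
        return s
    sim=np.vstack([x0]+[np.array(x0)+np.eye(len(x0))[i]*steps[i] for i in range(len(x0))])
    o=minimize(cost,x0,method="Nelder-Mead",options=dict(initial_simplex=sim,xatol=2e-4,fatol=1e-3,maxiter=250))
    return o.x,o.fun/len(obs)
def cupparts(x): return [CUP+np.array(x)]
def botparts(x):
    # lying: x,y, z of axis, yaw of cap direction
    Rm=R.from_euler('z',x[3])*R.from_euler('y',np.pi/2)
    return [Rm.apply(p)+np.array(x[:3]) for p in boxp()]
def standparts(x): # x,y,z of base,yaw
    Rm=R.from_euler('z',x[3]); return [Rm.apply(p+[0,0,.05])+np.array(x[:3]) for p in boxp()]
def dets(n,t,minc=.3): return [d for d in imaging.regions_of(n,t) if d["conf"]>minc]
def nearest(ds,uv,tol=15):
    b=[];
    for d in ds:
        v,u=np.nonzero(d["pixels"]); b.append(np.hypot(u.mean()-uv[0],v.mean()-uv[1]))
    if not b or min(b)>tol: return None
    return ds[int(np.argmin(b))]["pixels"].astype(float)
E
python3 - <<'E'
from h import *
ct=cam("top");cs=cam("side");C={"top":ct,"side":cs}
def run(t,part,guesses,steps):
    D={n:dets(n,t) for n in C}
    for g in guesses:
        obs=[]
        for n,c in C.items():
            m=nearest(D[n],render_c(c,part(g)))
            if m is not None: obs.append((c,m))
        x,f=fit(part,g,obs,steps); print(t,len(obs),np.round(x,4),round(f,3))
def render_c(c,P):
    q=render(c,P);v,u=np.nonzero(q>.5);return u.mean(),v.mean()
run("cup1",cupparts,[[.64,.18,.004],[.65,-.16,.004]],[.01,.01,.006])
run("stack_cup",cupparts,[[.427,-.32,0]],[.01,.01,.006])
run("bottle1",botparts,[[.453,.253,.02,1.4],[.452,.08,.02,1.4],[.461,-.077,.02,-1.8]],[.01,.01,.006,.1])
run("full1",standparts,[[.64,.1,.004,0],[.65,.02,.004,0]],[.01,.01,.006,.1])
# lane corners
for uv in[(197.2,144.4),(334.2,135.3),(336.1,163.9),(198.9,173.6)]: print(np.round(onz(ct,uv,.004),4))
E
```

```text
cup1 2 [0.6244 0.1813 0.0087] 0.138
cup1 2 [ 0.6483 -0.1546  0.0093] 0.162
stack_cup 2 [ 0.4255 -0.308   0.0047] 0.12
bottle1 2 [0.452  0.2531 0.025  1.85  ] 0.079
bottle1 2 [0.4529 0.0788 0.0237 1.7752] 0.114
bottle1 2 [ 0.4607 -0.0719  0.0254 -1.8662] 0.111
full1 2 [0.6235 0.0974 0.0062 0.2752] 0.163
full1 2 [0.6318 0.0205 0.0078 0.0698] 0.315
[0.6667 0.2462 0.004 ]
[ 0.691  -0.2142  0.004 ]
[ 0.5931 -0.2178  0.004 ]
[0.567 0.24  0.004]
```

```bash
python3 - <<'E'
from h import *
ct=cam("top");cs=cam("side")
for a,b in[((197.2,144.4),(148,263)),((198.9,173.6),(183.7,270)),((336.1,163.9),(243.7,186.2))]:
    print(tri(ct,a,cs,b),onz(cs,b,.004))
s=sensors.read_state()
T=toolR()
tip=s["tcp_pos"]+T.apply([.182,0,0]); print(tip,proj(ct,tip),proj(cs,tip))
crop(ct,(440,240,560,320),"pics/t2.png",6); crop(cs,(350,40,420,120),"pics/s2.png",7)
E
```

```text
(array([0.66593351, 0.24574027, 0.00556584]), np.float64(0.0007066323865284262)) [0.66688429 0.24414662 0.004     ]
(array([0.56671551, 0.23979291, 0.00518104]), np.float64(0.00011653314508713705)) [0.56748552 0.23860322 0.004     ]
(array([ 0.59387592, -0.21716364,  0.00602142]), np.float64(0.0026320132206183104)) [ 0.59679288 -0.2206159   0.004     ]
[ 0.20833147 -0.58927176  0.22276705] [[484.65322331 281.121712  ]] [[377.94497171 105.89257784]]
```

View pics/s2.png

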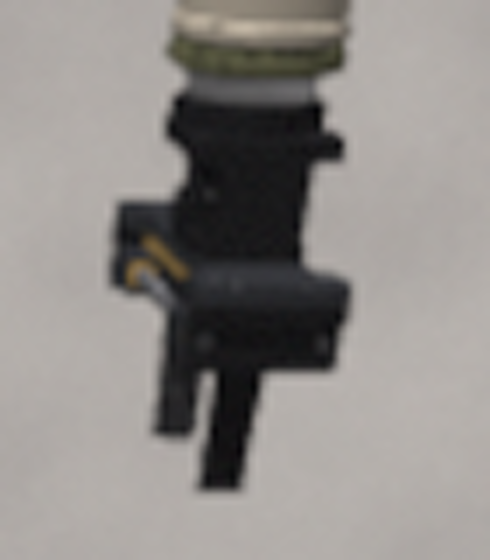

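View pics/t2.png

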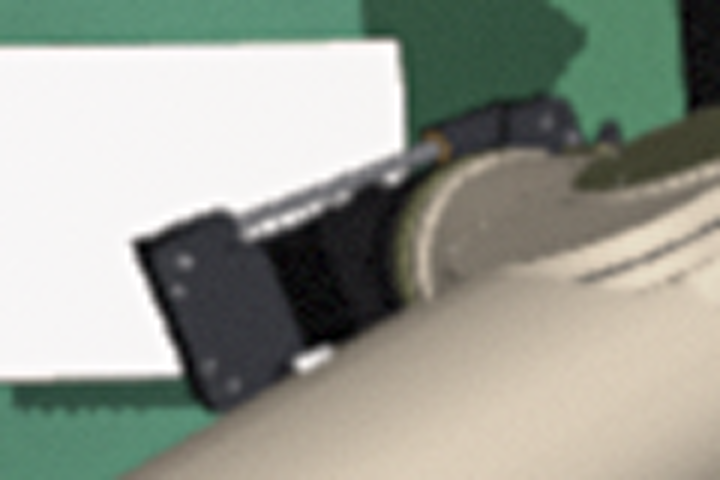

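```bash
python3 - <<'E'
from h import *
print(go([.647,-.155,.16],down(0)))
E
```

```text
(array([ 0.0808, -0.2632, -0.5583]), array([-1.231e+00,  0.000e+00, -1.000e-04]))
```

```bash
python3 -m jog '[[0.087,0,-0.05,-0.1,-0.2,0,0],[0.087,0.01,-0.08,-0.15,-0.35,0,0],[0.087,0.02,-0.1,-0.2,-0.5,0,0],[0.087,0.03,-0.13,-0.26,-0.65,0,0],[0.087,0.04,-0.16,-0.32,-0.8,0,0],[0.087,0.05,-0.19,-0.38,-0.95,0,0],[0.087,0.06,-0.22,-0.44,-1.1,0,0],[0.087,0.07,-0.24,-0.5,-1.231,0,0],[0.087,0.08,-0.263,-0.558,-1.231,0,0],[0.087,0.081,-0.263,-0.558,-1.231,0,0]]' 20
cat >> h.py <<'E'
def log():
    s=sensors.read_state(); open("jl.txt","a").write(repr([list(map(float,s["joints"])),list(map(float,s["tcp_pos"])),list(map(float,s["ee_rot"]))])+"\n"); 
    T=R.from_euler('xyz',s["ee_rot"]); print("t",round(s["t"],2),"grasp",np.round(s["tcp_pos"]+T.apply([.164,0,0]),4),"x",np.round(T.apply([1,0,0]),3),"y",np.round(T.apply([0,1,0]),3),"q",np.round(s["joints"],2),"F",np.round(s["contact_force"],1),"w",round(s["gripper_width"],4))
E
python3 -c "
from h import *
log();print(go([.647,-.155,.16],down(0)))"
```

```text
t: 3.05
tcp_pos: [0.6481, -0.1541, 0.3236]
ee_rot: [1.019, 1.57, -0.552]
contact_force: [0.8, -0.5, -0.2]
gripper_width: 0.0871
t 3.05 grasp [ 0.6482 -0.1542  0.1596] x [ 0.001 -0.    -1.   ] y [ 1.    -0.001  0.001] q [ 0.52  0.52 -0.5   1.42  0.25  1.26  0.  ] F [ 0.8 -0.5 -0.2] w 0.0871
(array([-0.0004, -0.0011,  0.0009]), array([-0.0005,  0.0003, -0.0005]))
```

```bash
python3 -m jog '[[0.087,0.05,0,0,0,0,0],[0.087,0.09,0,0,0,0,0],[0.087,0.107,0,0,0,0,0],[0.087,0.107,0,0,0,0,0],[0.06,0.107,0,0,0,0,0],[0.06,0.107,0,0,0,0,0],[0.06,0.107,0,0,0,0,0],[0.06,0.107,0,0,0,0,0]]' 15
python3 -c "
from h import *
log()
ct=cam('top');cs=cam('side');crop(ct,(260,100,400,200),'pics/t3.png',5);crop(cs,(170,120,270,210),'pics/s3.png',6)"
```

```text
t: 4.05
tcp_pos: [0.6471, -0.1555, 0.218]
ee_rot: [1.174, 1.569, -0.397]
contact_force: [-0.6, -0.0, 6.6]
gripper_width: 0.0666
t 4.05 grasp [ 0.6474 -0.1556  0.054 ] x [ 0.002 -0.001 -1.   ] y [ 1.    -0.     0.002] q [ 0.51  0.62 -0.47  1.51  0.31  1.08 -0.03] F [-0.6 -0.   6.6] w 0.0666
```

View pics/s3.png

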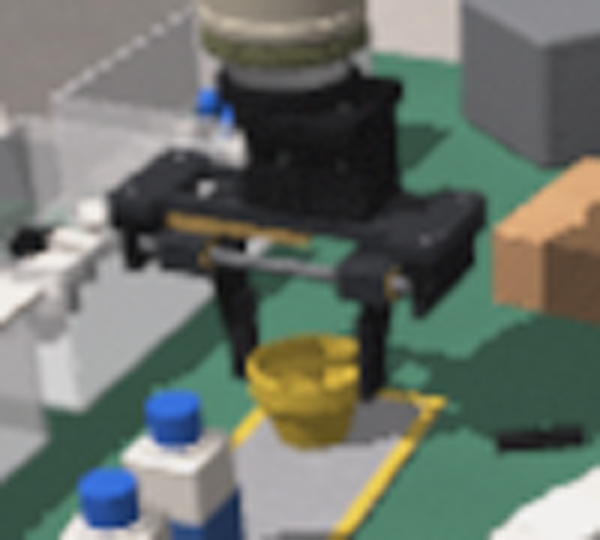

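The side crop shows both fingers on the right cup's collar (crop ≈(300,380)), with the opening at 66.6 mm. I'll lift it and measure again.

```bash
python3 -m jog '[[0.06,-0.03,0,0,0,0,0],[0.06,-0.07,0,0,0,0,0],[0.06,-0.1,0,0,0,0,0],[0.06,-0.1,0,0,0,0,0]]' 25
cat >> h.py <<'E'
def centre(c,P):
    q=render(c,P);v,u=np.nonzero(q>.5);return u.mean(),v.mean()
def find(t,part,g,steps=None,fixz=None,tol=15,cams=("top","side")):
    obs=[]
    for n in cams:
        c=cam(n); 
        m=nearest(dets(n,t),centre(c,part(g)),tol)
        if m is not None: obs.append((c,m))
    if not obs: print(t,"none");return None
    steps=steps or [.01,.01,.006,.1][:len(g)]
    x,f=fit(part,g,obs,steps); print(t,len(obs),np.round(x,4),round(f,3)); return x
E
python3 - <<'E'
from h import *
log()
x=find("stack_cup",cupparts,[.4255,-.308,.004],tol=40)
find("cup1",cupparts,[.6475,-.1556,.105],tol=40)
print(go([.4255,-.308,.16],down(0)))
E
```

```text
t: 4.65
tcp_pos: [0.6474, -0.1553, 0.3198]
ee_rot: [1.326, 1.566, -0.245]
contact_force: [0.1, -0.5, -0.6]
gripper_width: 0.0662
t 4.65 grasp [ 0.6482 -0.1555  0.1558] x [ 0.005 -0.001 -1.   ] y [ 1.    -0.     0.005] q [ 0.53  0.52 -0.5   1.43  0.26  1.25  0.  ] F [ 0.1 -0.5 -0.6] w 0.0662
stack_cup 2 [ 0.4313 -0.3259 -0.0083] 0.763
cup1 1 [ 0.7046 -0.2567  0.057 ] 0.078
(array([-0.0079, -0.2212,  0.1527]), array([ 0.    , -0.0003,  0.0011]))
```

```bash
python3 - <<'E'
from h import *
ct=cam('top');cs=cam('side');cv2.imwrite('pics/t4.png',ct['frame'][:,:,::-1]);cv2.imwrite('pics/s4.png',cs['frame'][:,:,::-1])
for n in('top','side'):
    for d in imaging.regions_of(n,'stack_cup'): print(n,d['conf'],d['extent'],d['pixels'].sum())
E
```

```text
top 0.64 [368.2, 204.1, 378.9, 223.5] 151
side 0.65 [290.4, 166.6, 307.5, 182.8] 263
```

View pics/t4.png

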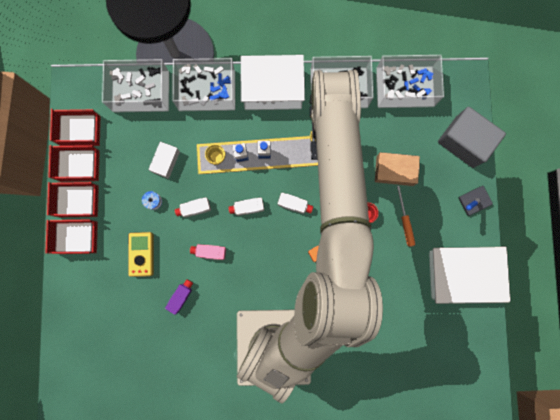

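View pics/s4.png

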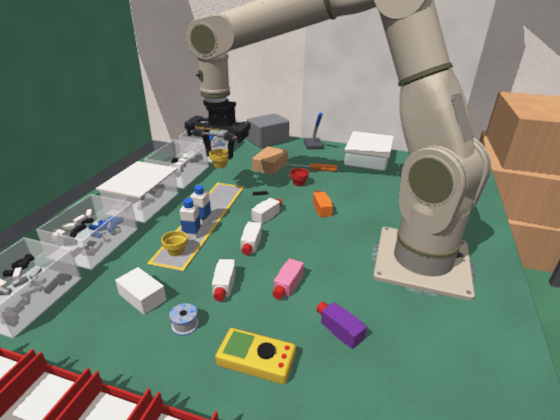

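```bash
python3 -m jog '[[0.06,-0.005,-0.04,0.028,0,0,0],[0.06,-0.005,-0.08,0.055,0,0,0],[0.06,-0.005,-0.12,0.083,0,0,0],[0.06,-0.005,-0.16,0.11,0,0,0],[0.06,-0.005,-0.2,0.138,0,0,0],[0.06,-0.005,-0.221,0.153,0,0,0],[0.06,-0.005,-0.221,0.153,0,0,0],[0.06,-0.005,-0.221,0.153,0,0,0]]'
python3 - <<'E'
from h import *
log()
cs=cam('side');crop(cs,(250,100,350,200),'pics/s5.png',6)
# top0-based red fit, z fixed
im=cv2.imread('pics/top0.png');hsv=cv2.cvtColor(im,cv2.COLOR_BGR2HSV)
m=((hsv[...,0]<8)|(hsv[...,0]>172))&(hsv[...,1]>120);m[:190]=0;m[235:]=0;m[:,:345]=0;m[:,390:]=0
ct=cam('top')
x,f=fit(lambda p:cupparts([p[0],p[1],0.]),[.4255,-.308],[(ct,m.astype(float))],[.01,.01]);print(x,f,m.sum())
E
```

```text
t: 6.25
tcp_pos: [0.4265, -0.3077, 0.3219]
ee_rot: [1.613, 1.57, 0.044]
contact_force: [-0.2, 0.6, -0.5]
gripper_width: 0.0662
t 6.25 grasp [ 0.4266 -0.3077  0.1579] x [ 0.001  0.    -1.   ] y [1.    0.001 0.001] q [ 0.95  0.21 -0.46  1.81  0.1   1.14  0.46] F [-0.2  0.6 -0.5] w 0.0662
[ 0.42446096 -0.30853953] 0.08785689714482284 342
```

View pics/s5.png

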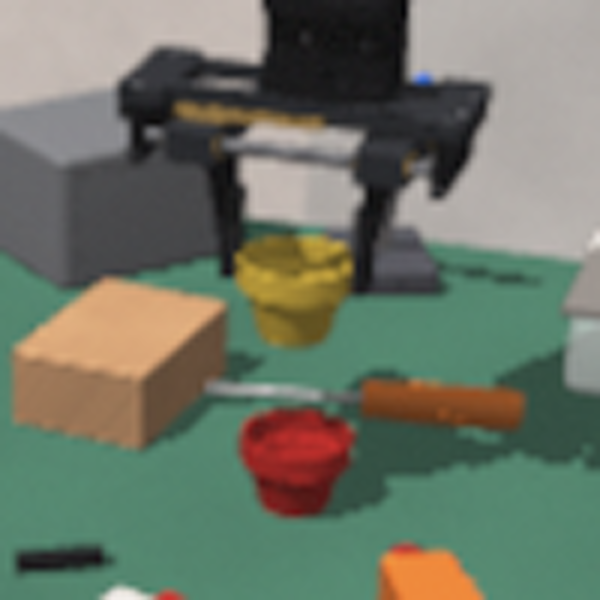

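```bash
python3 -m jog '[[0.06,0.04,-0.002,0,0,0,0],[0.06,0.07,-0.002,0,0,0,0],[0.06,0.085,-0.002,0,0,0,0],[0.06,0.091,-0.002,0,0,0,0],[0.06,0.091,-0.002,0,0,0,0],[0.06,0.091,-0.002,0,0,0,0]]'
python3 -c "
from h import *
log();cs=cam('side');crop(cs,(250,100,350,200),'pics/s6.png',6)"
```

```text
t: 7.1
tcp_pos: [0.4241, -0.3084, 0.2314]
ee_rot: [0.938, 1.57, -0.633]
contact_force: [-2.2, -0.2, -0.4]
gripper_width: 0.0664
t 7.1 grasp [ 0.4242 -0.3085  0.0674] x [ 0.001 -0.001 -1.   ] y [1.    0.    0.001] q [ 0.93  0.32 -0.44  1.89  0.16  0.96  0.41] F [-2.2 -0.2 -0.4] w 0.0664
```

View pics/s6.png

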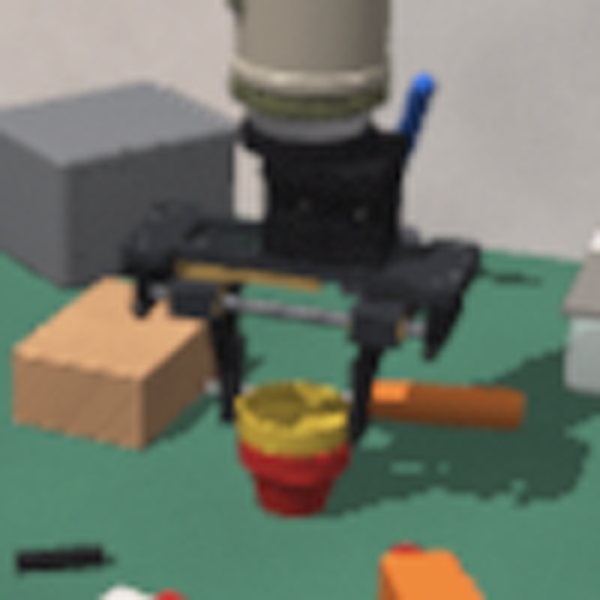

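The yellow cup sits in the red one, collar on rim (crop ≈(292,440)). I'll release it and back off.

```bash
python3 -m jog '[[0.087,0,0,0,0,0,0],[0.087,0,0,0,0,0,0],[0.087,0,0,0,0,0,0],[0.087,-0.04,0,0,0,0,0],[0.087,-0.09,0,0,0,0,0],[0.087,-0.13,0,0,0,0,0],[0.087,-0.13,0,0,0,0,0]]'
python3 - <<'E'
from h import *
log()
ct=cam('top');cs=cam('side');cv2.imwrite('pics/s7.png',cs['frame'][:,:,::-1])
find("cup1",cupparts,[.6244,.1813,.006],tol=40)
for d in imaging.regions_of('side','stack_cup'): print(d['conf'],d['extent'])
print(go([.624,.181,.2],down(0)))
E
```

```text
t: 8.02
tcp_pos: [0.4246, -0.3085, 0.3641]
ee_rot: [0.89, 1.565, -0.681]
contact_force: [-0.3, 0.8, 0.0]
gripper_width: 0.0869
t 8.03 grasp [ 0.4254 -0.3092  0.2001] x [ 0.005 -0.004 -1.   ] y [1.    0.    0.005] q [ 0.96  0.17 -0.46  1.76  0.08  1.22  0.48] F [-0.3  0.8  0. ] w 0.0869
cup1 2 [0.6237 0.1818 0.0085] 0.094
0.57 [292.8, 173.7, 307.6, 183.3]
0.32 [309.5, 162.1, 337.9, 170.4]
(array([-0.004 ,  0.2004, -0.4892]), array([ 0.0001, -0.0011,  0.0012]))
```

View pics/s7.png

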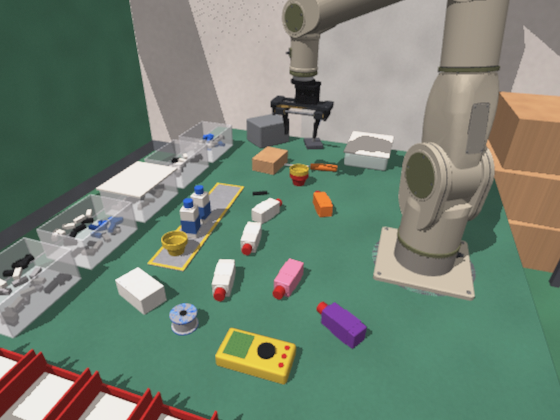

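```bash
python3 -m jog '[[0.087,0,0.023,-0.055,0,0,0],[0.087,0,0.045,-0.11,0,0,0],[0.087,0,0.068,-0.165,0,0,0],[0.087,0,0.09,-0.22,0,0,0],[0.087,0,0.113,-0.275,0,0,0],[0.087,0,0.135,-0.33,0,0,0],[0.087,0,0.158,-0.385,0,0,0],[0.087,0,0.18,-0.44,0,0,0],[0.087,-0.004,0.2,-0.49,0,0,0],[0.087,-0.004,0.2,-0.49,0,0,0]]'
python3 - <<'E'
from h import *
log()
print(go([.6237,.1815,.0545],down(0)))
E
```

```text
t: 9.62
tcp_pos: [0.6233, 0.1869, 0.3637]
ee_rot: [-2.597, 1.567, 2.122]
contact_force: [-0.9, -0.3, 0.7]
gripper_width: 0.0867
t 9.62 grasp [0.6229 0.1874 0.1997] x [-0.002  0.003 -1.   ] y [ 1.     0.007 -0.002] q [ 0.15  0.51 -0.72  1.41  0.33  1.35 -0.57] F [-0.9 -0.3  0.7] w 0.0867
(array([0.1452, 0.0007, 0.0059]), array([ 0.0068, -0.0031,  0.0019]))
```

```bash
python3 -m jog '[[0.087,0.03,0,0,0,0,0],[0.087,0.08,0,0,0,0,0],[0.087,0.12,0,0,0,0,0],[0.087,0.12,0,0,0,0,0]]'
python3 - <<'E'
from h import *
log()
print(go([.6237,.1815,.0545],down(0)))
E
```

```text
t: 10.12
tcp_pos: [0.6227, 0.1802, 0.2413]
ee_rot: [-1.244, 1.564, -2.815]
contact_force: [0.0, -0.8, 0.6]
gripper_width: 0.0871
t 10.12 grasp [0.6217 0.1799 0.0773] x [-0.006 -0.002 -1.   ] y [ 1.    -0.001 -0.006] q [ 0.14  0.61 -0.68  1.54  0.41  1.14 -0.62] F [ 0.  -0.8  0.6] w 0.0871
(array([ 0.0228,  0.0011, -0.0013]), array([-0.0007,  0.0021,  0.0062]))
```

```bash
python3 -m jog '[[0.087,0.015,0.001,-0.001,0,0,0],[0.087,0.024,0.001,-0.001,0,0,0.003],[0.087,0.024,0.001,-0.001,0,0,0.003],[0.06,0.024,0.001,-0.001,0,0,0.003],[0.06,0.024,0.001,-0.001,0,0,0.003],[0.06,0.024,0.001,-0.001,0,0,0.003],[0.06,0.024,0.001,-0.001,0,0,0.003]]' 20
python3 -c "
from h import *
log()"
python3 -m jog '[[0.06,-0.04,0,0,0,0,0],[0.06,-0.09,0,0,0,0,0],[0.06,-0.14,0,0,0,0,0],[0.06,-0.15,0,0,0,0,0],[0.06,-0.15,0,0,0,0,0]]' 25
python3 -c "
from h import *
log()
cs=cam('side');crop(cs,(110,130,260,280),'pics/s8.png',4)
find('stack_cup',cupparts,[.4245,-.3085,.0],tol=40)
find('cup1',cupparts,[.4245,-.3085,.016],tol=40)
print(go([.4245,-.3085,.2],down(0)))"
```

```text
t: 11.0
tcp_pos: [0.6248, 0.1828, 0.2211]
ee_rot: [1.581, 1.567, 0.011]
contact_force: [-1.6, 0.6, 3.2]
gripper_width: 0.0661
t 11.0 grasp [0.6254 0.1828 0.0571] x [ 0.003  0.    -1.   ] y [ 1.    -0.     0.003] q [ 0.13  0.64 -0.67  1.55  0.43  1.1  -0.63] F [-1.6  0.6  3.2] w 0.0661
t: 11.62
tcp_pos: [0.6243, 0.1826, 0.3707]
ee_rot: [1.509, 1.567, -0.061]
contact_force: [-0.2, 0.1, -0.7]
gripper_width: 0.0665
t 11.62 grasp [0.6249 0.1826 0.2067] x [ 0.004 -0.    -1.   ] y [ 1.    -0.     0.004] q [ 0.16  0.5  -0.72  1.4   0.33  1.35 -0.57] F [-0.2  0.1 -0.7] w 0.0665
stack_cup 1 [ 0.5868 -0.9154 -0.3325] 0.325
cup1 2 [ 0.428  -0.3074  0.0212] 0.403
(array([ 0.0059, -0.1999,  0.4911]), array([ 0.0001,  0.0002, -0.0024]))
```

View pics/s8.png

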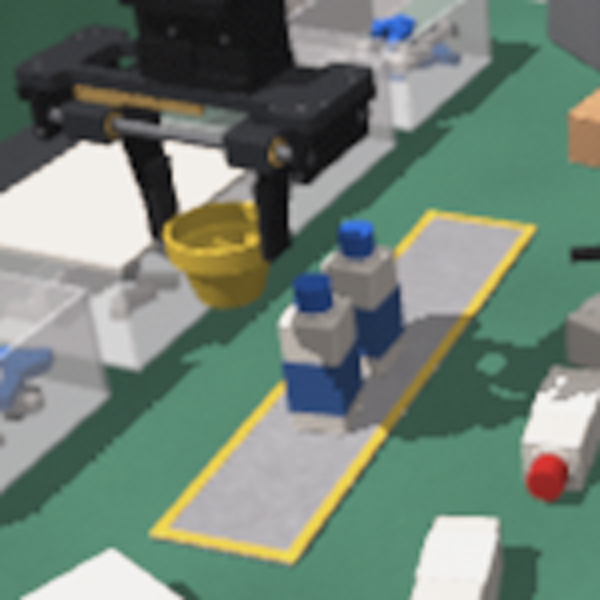

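```bash
python3 -m jog '[[0.06,0,-0.02,0.055,0,0,0],[0.06,0,-0.045,0.11,0,0,0],[0.06,0,-0.068,0.165,0,0,0],[0.06,0,-0.09,0.22,0,0,0],[0.06,0,-0.113,0.275,0,0,0],[0.06,0,-0.135,0.33,0,0,0],[0.06,0,-0.158,0.385,0,0,0],[0.06,0,-0.18,0.44,0,0,0],[0.06,0,-0.2,0.491,0,0,0],[0.06,0,-0.2,0.491,0,0,0]]'
python3 -m jog '[[0.06,0,0,0,0,0,0],[0.06,0,0,0,0,0,0]]'
python3 - <<'E'
from h import *
log()
cs=cam('side');crop(cs,(250,80,350,200),'pics/s9.png',5)
print(proj(cs,[.4245,-.3085,.046]))
print(go([.4245,-.3085,.120],down(0)))
E
```

```text
t: 13.32
tcp_pos: [0.4219, -0.3125, 0.3698]
ee_rot: [1.153, 1.569, -0.425]
contact_force: [0.4, 1.0, -0.9]
gripper_width: 0.0658
t: 13.58
tcp_pos: [0.4251, -0.3069, 0.3702]
ee_rot: [1.608, 1.567, 0.039]
contact_force: [0.6, 1.1, -0.2]
gripper_width: 0.066
t 13.57 grasp [ 0.4256 -0.3069  0.2062] x [ 0.003  0.    -1.   ] y [1.    0.002 0.003] q [ 1.    0.17 -0.5   1.75  0.08  1.24  0.47] F [ 0.6  1.1 -0.2] w 0.066
[[298.88572819 172.14280684]]
(array([ 0.0862, -0.0008,  0.0015]), array([ 0.0024, -0.    , -0.0033]))
```

View pics/s9.png

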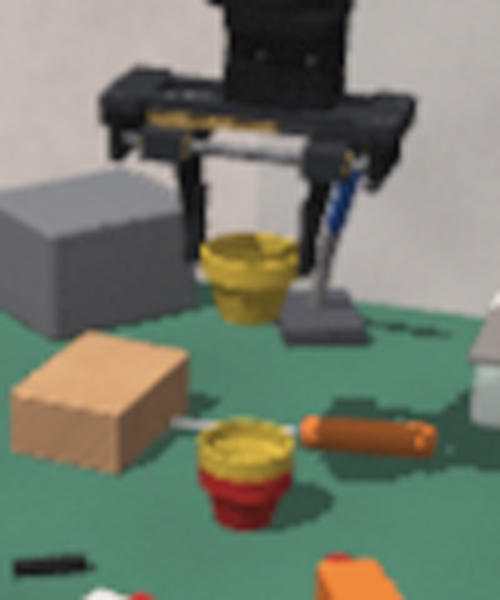

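```bash
python3 -m jog '[[0.06,0.04,-0.001,0.0015,0,0,0],[0.06,0.08,-0.001,0.0015,0,0,0],[0.06,0.105,-0.001,0.0015,0,0,0],[0.06,0.115,-0.001,0.0015,0,0,0],[0.06,0.121,-0.001,0.0015,0,0,0],[0.06,0.121,-0.001,0.0015,0,0,0],[0.06,0.121,-0.001,0.0015,0,0,0]]'
python3 -c "
from h import *
log();cs=cam('side');crop(cs,(250,100,350,200),'pics/s10.png',6)"
```

```text
t: 14.5
tcp_pos: [0.4239, -0.3098, 0.2498]
ee_rot: [1.408, 1.567, -0.162]
contact_force: [-1.7, 2.1, -0.8]
gripper_width: 0.0663
t 14.5 grasp [ 0.4245 -0.3099  0.0858] x [ 0.004 -0.001 -1.   ] y [1.    0.    0.004] q [ 0.97  0.3  -0.48  1.88  0.16  1.    0.42] F [-1.7  2.1 -0.8] w 0.0663
```

View pics/s10.png

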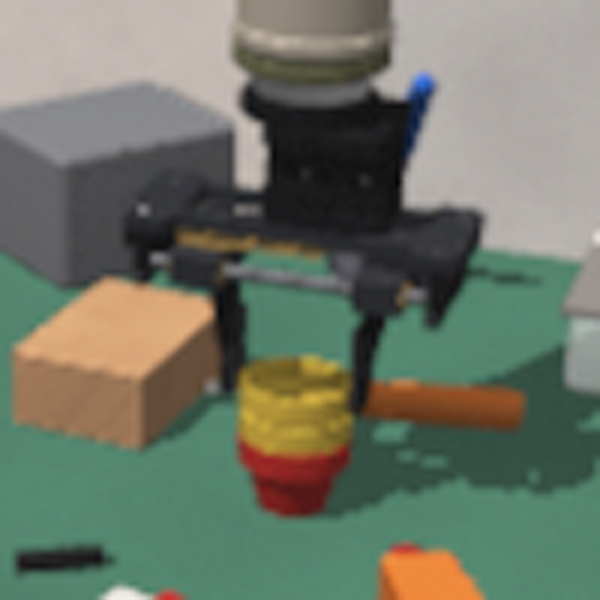

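Both collars sit straight above the red one (crop ≈(295,420)). I'll release and lift away.

```bash
python3 -m jog '[[0.087,0,0,0,0,0,0],[0.087,0,0,0,0,0,0],[0.087,0,0,0,0,0,0],[0.087,-0.04,0,0,0,0,0],[0.087,-0.09,0,0,0,0,0],[0.087,-0.15,0,0,0,0,0],[0.087,-0.15,0,0,0,0,0]]'
python3 - <<'E'
from h import *
log()
ct=cam('top');cs=cam('side');crop(cs,(250,100,350,200),'pics/s11.png',6)
find("bottle1",botparts,[.461,-.072,.022,-1.866])
find("bottle1",botparts,[.453,.079,.022,1.775])
find("bottle1",botparts,[.452,.253,.022,1.85])
E
cat jl.txt | wc -l
```

```text
t: 15.42
tcp_pos: [0.4242, -0.3101, 0.404]
ee_rot: [1.047, 1.56, -0.524]
contact_force: [-0.4, -0.3, -0.3]
gripper_width: 0.087
t 15.43 grasp [ 0.4258 -0.311   0.24  ] x [ 0.009 -0.005 -1.   ] y [1.    0.    0.009] q [ 1.01  0.14 -0.5   1.71  0.07  1.3   0.49] F [-0.4 -0.3 -0.3] w 0.087
bottle1 2 [ 0.4609 -0.0733  0.0243 -1.9005] 0.13
bottle1 2 [0.4529 0.0771 0.021  1.7889] 0.198
bottle1 2 [0.4527 0.2535 0.0244 1.8351] 0.081
13
```

View pics/s11.png

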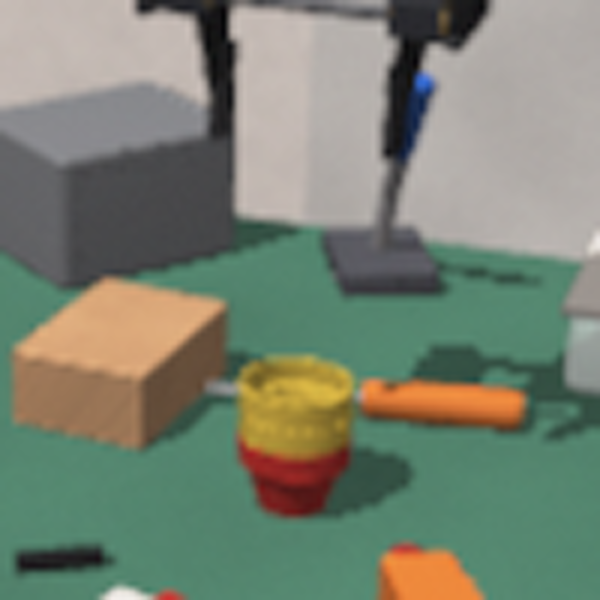

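```bash
cat > kin.py <<'E'
import numpy as np, itertools
from scipy.spatial.transform import Rotation as R
def rz(a): return R.from_euler('z',a).as_matrix()
def ry(a): return R.from_euler('y',a).as_matrix()
def fk(q,p,s):
    d1,d3,d5,d7,a1,a3,a5,b1,b3,b5,az,a7,psi=p
    M=rz(az+s[0]*q[0]);t=M@[a1,b1,d1]
    M=M@ry(q[1]);M=M@rz(s[1]*q[2]);t=t+M@[a3,b3,d3]
    M=M@ry(q[3]);M=M@rz(s[2]*q[4]);t=t+M@[a5,b5,d5]
    M=M@ry(q[5]);M=M@rz(s[3]*q[6]+psi);t=t+M@[a7,0,d7]
    return t,M@np.array([[0,0,-1],[0,1,0],[1,0,0]]).T.T  # columns placeholder
E
cat > fitk.py <<'E'
from kin import *
from scipy.optimize import least_squares
D=[eval(l) for l in open('jl.txt')]
D.append([[1.20840961,.33285439,-.06469099,1.46096913,.02162167,1.34989889,-.08849325],[.20825484,-.5891363,.40395138],[-1.5065128,1.56936268,1.97489114]])
def res(p,s):
    o=[]
    for q,t,e in D:
        tt,M=fk(q,p,s); T=R.from_euler('xyz',e).as_matrix()
        o+=list(tt-t)
        o+=list(.3*(M_x(M)-T).ravel())
    return np.r_[o,1e-3*np.array(p)[4:10]]
def M_x(M): # tool x = flange z ; tool y = flange x rotated by psi (free) ; 
    return np.stack([M0(M)[:,2],M0(M)[:,0],M0(M)[:,1]],1)
def M0(M): return M
def fk(q,p,s):
    d1,d3,d5,d7,a1,a3,a5,b1,b3,b5,az,a7,psi=p
    M=rz(az+s[0]*q[0]);t=M@[a1,b1,d1]
    M=M@ry(q[1]);M=M@rz(s[1]*q[2]);t=t+M@[a3,b3,d3]
    M=M@ry(q[3]);M=M@rz(s[2]*q[4]);t=t+M@[a5,b5,d5]
    M=M@ry(q[5]);M=M@rz(s[3]*q[6]+psi);t=t+M@[a7,0,d7]
    return t,M
if __name__=="__main__":
    best=[]
    for s in itertools.product([1,-1],repeat=4):
        for psi in(0,1.57,3.14,-1.57):
            x0=[.35,.4,.4,.15,0,0,0,0,0,0,0,0,psi]
            o=least_squares(res,x0,args=(s,));best.append((o.cost,s,o.x))
    best.sort(key=lambda b:b[0])
    for b in best[:4]: print(b[0],b[1],np.round(b[2],4))
    np.save('kp.npy',np.r_[best[0][2],best[0][1]])
E
python3 fitk.py
```

```text
5.138026666199426e-10 (-1, -1, -1, -1) [ 2.5820e-01  4.4860e-01  4.9000e-01  1.6970e-01 -0.0000e+00  0.0000e+00
  0.0000e+00 -2.1800e-02 -2.3500e-02 -4.0000e-04 -0.0000e+00 -0.0000e+00
  3.1416e+00]
5.138026666199441e-10 (-1, -1, -1, -1) [ 2.5820e-01  4.4860e-01  4.9000e-01  1.6970e-01 -0.0000e+00  0.0000e+00
  0.0000e+00 -2.1800e-02 -2.3500e-02 -4.0000e-04 -0.0000e+00 -0.0000e+00
  3.1416e+00]
5.138026666199539e-10 (-1, -1, -1, -1) [ 2.5820e-01  4.4860e-01  4.9000e-01  1.6970e-01 -0.0000e+00  0.0000e+00
  0.0000e+00 -2.1800e-02 -2.3500e-02 -4.0000e-04 -0.0000e+00 -0.0000e+00
 -3.1416e+00]
0.15174530607276068 (-1, 1, 1, -1) [ 0.196   0.5184  0.3018  0.4098  0.5215 -0.3911 -0.1156  0.6536  0.3429
 -0.6449 -0.3574 -0.0779  1.6751]
```

```bash
cat > plan.py <<'E'
from fitk import *
from scipy.optimize import least_squares
kp=np.load('kp.npy');P=kp[:13];S=kp[13:]
LO=np.array([-2.6,-.5,-1.47,.16,-1.27,.06,-2.6]);HI=np.array([2.6,2.12,1.34,2.42,4.41,2.06,2.6])
def fkt(q):
    t,M=fk(q,P,S); return t,M_x(M)
def ik(tcp,Rm,q0,w=.02):
    def f(q):
        t,M=fkt(q); return np.r_[(t-tcp)*10,3*(M-Rm).ravel(),w*(q-q0)]
    o=least_squares(f,np.clip(q0,LO+.01,HI-.01),bounds=(LO,HI)); t,M=fkt(o.x)
    return o.x,np.linalg.norm(t-tcp),np.linalg.norm(M-Rm)
UP=np.array([0,0,1.])
def Rlie(yaw,th,sg):
    a=np.array([np.cos(yaw),np.sin(yaw),0]); x=-UP*np.cos(th)-a*np.sin(th); y=sg*np.cross(a,UP); return np.stack([x,y,np.cross(x,y)],1)
def Rst(yaw,th,sg):
    f=np.array([np.cos(yaw),np.sin(yaw),0]); ly=np.cross(UP,f); x=f*np.cos(th)-UP*np.sin(th); y=-sg*ly; return np.stack([x,y,np.cross(x,y)],1)
LC=np.array([.6295,.0136]);LY=.0528
def slot(v): return LC+v*np.array([-np.sin(LY),np.cos(LY)])
E
python3 - <<'E'
from plan import *
q0=np.array([1.01,.14,-.5,1.71,.07,1.3,.49])
B={'b3':([.461,-.0725],-1.88,-.08),'b2':([.453,.078],1.78,-.165),'b1':([.4525,.2535],1.84,.165)}
g=.01
for n,(xy,yaw,v) in B.items():
  for sg in(1,-1):
    for th in(.3,.5,.7,.9):
        a=np.array([np.cos(yaw),np.sin(yaw)])
        out=[]
        for hz in(.025,.20):
            G=np.r_[np.array(xy)+g*a,hz]; Rm=Rlie(yaw,th,sg); 
            best=min((ik(G-Rm[:,0]*.164,Rm,qq) for qq in(q0,q0*[.2,1,1,1,1,1,-1],q0*[0.2,1,0,1,0,1,2])),key=lambda r:r[1]+r[2]); out.append(best); 
        for hz in(.064,.2):
            G=np.r_[slot(v),hz]; Rm=Rst(LY,th,sg)
            best=min((ik(G-Rm[:,0]*.164,Rm,qq) for qq in(q0*[.2,1,1,1,1,1,-3*sg],q0*[0.2,1,0,1,0,.5,-3*sg],q0*[.2,1,0,1,20,1,3*sg])),key=lambda r:r[1]+r[2]); out.append(best)
        print(n,sg,th,[ (round(o[1]*1e3,1),round(o[2],3)) for o in out],np.round(out[0][0],1),np.round(out[2][0],1))
E
```

```text
b3 1 0.3 [(np.float64(0.0), np.float64(0.0)), (np.float64(32.9), np.float64(0.143)), (np.float64(0.0), np.float64(0.0)), (np.float64(0.1), np.float64(0.0))] [ 1.4  0.8 -1.4  2.   0.6  1.   2.6] [ 0.1  0.5 -0.   2.4  3.3  1.1  1.5]
b3 1 0.5 [(np.float64(14.6), np.float64(0.042)), (np.float64(79.5), np.float64(0.233)), (np.float64(0.0), np.float64(0.0)), (np.float64(0.1), np.float64(0.0))] [ 1.6  1.1 -1.5  2.   0.7  1.   2.6] [ 0.3  0.4 -0.2  2.4  3.3  0.7  1.6]
b3 1 0.7 [(np.float64(38.5), np.float64(0.131)), (np.float64(97.2), np.float64(0.333)), (np.float64(0.1), np.float64(0.0)), (np.float64(0.2), np.float64(0.001))] [ 1.6  1.3 -1.5  2.   0.8  1.   2.6] [ 0.7  0.3 -0.6  2.3  3.1  0.3  1.9]
b3 1 0.9 [(np.float64(58.9), np.float64(0.223)), (np.float64(110.0), np.float64(0.437)), (np.float64(0.0), np.float64(0.0)), (np.float64(0.0), np.float64(0.0))] [ 1.7  1.5 -1.5  2.   0.8  1.   2.6] [ 0.4  0.3 -0.4  2.2  0.1  0.1 -1.5]
b3 -1 0.3 [(np.float64(0.0), np.float64(0.0)), (np.float64(0.0), np.float64(0.0)), (np.float64(0.0), np.float64(0.0)), (np.float64(0.1), np.float64(0.0))] [ 0.8  0.
[... 3705 characters left out ...]
.5  1.2 -1.3]
b1 -1 0.5 [(np.float64(0.0), np.float64(0.0)), (np.float64(0.0), np.float64(0.0)), (np.float64(0.0), np.float64(0.0)), (np.float64(0.0), np.float64(0.0))] [-0.5  0.6 -0.5  1.8  0.7  1.3  2.1] [-0.2  0.4 -0.4  2.3  2.4  0.8 -1.1]
b1 -1 0.7 [(np.float64(0.0), np.float64(0.0)), (np.float64(0.0), np.float64(0.0)), (np.float64(0.0), np.float64(0.0)), (np.float64(0.0), np.float64(0.0))] [-0.6  0.7 -0.4  1.7  0.7  1.4  2. ] [-0.2  0.3 -0.4  2.2  2.1  0.5 -0.8]
b1 -1 0.9 [(np.float64(0.0), np.float64(0.0)), (np.float64(0.0), np.float64(0.0)), (np.float64(0.0), np.float64(0.0)), (np.float64(0.0), np.float64(0.0))] [-0.7  0.8 -0.4  1.6  0.8  1.6  2. ] [ 0.   0.3 -0.5  2.1  1.4  0.4 -0. ]
```

```bash
cat > p2.py <<'E'
from plan import *
def follow(poses,q):
    """track sequence w/ small steps, min change; report worst err and limits"""
    worst=0;qs=[q]
    for tcp,Rm in poses:
        q,e,r_=ik(tcp,Rm,q,w=.01); worst=max(worst,e*1e3+r_*100); qs.append(q)
    return np.array(qs),worst
from scipy.spatial.transform import Slerp
def seg(G0,R0,G1,R1,n=12):
    sl=Slerp([0,1],R.from_matrix([R0,R1])); 
    return [( (1-s)*G0+s*G1-sl(s).as_matrix()[:,0]*.164, sl(s).as_matrix()) for s in np.linspace(0,1,n+1)[1:]]
E
python3 - <<'E'
from p2 import *
q0=np.array([1.01,.14,-.5,1.71,.07,1.3,.49])
t0,R0=fkt(q0);G0=t0+R0[:,0]*.164
B={'b2':([.453,.078],1.78,-.08,np.pi/2+LY),'b1':([.4525,.2535],1.84,-.165,np.pi/2+LY),'b3':([.461,-.0725],-1.88,.165,-np.pi/2+LY)}
g=.01
for n,(xy,yaw,v,fy) in B.items():
  for sg in(1,-1):
    for th in(.3,.5,.7,.9):
        a=np.array([np.cos(yaw),np.sin(yaw)])
        Rl=Rlie(yaw,th,sg);Rf=Rst(fy,th,sg)
        Gl=np.r_[np.array(xy)+g*a,.025];Gf=np.r_[slot(v),.066];u=np.array([0,0,.16])
        rot0=Rlie(yaw,0,sg)
        qs,w1=follow(seg(G0,R0,Gl+u,rot0)+seg(Gl+u,rot0,Gl+u,Rl,6)+seg(Gl+u,Rl,Gl,Rl),q0)
        ql=qs[-1]
        qs,w2=follow(seg(Gl,Rl,Gl+u,Rl)+seg(Gl+u,Rl,Gf+u,Rf,24)+seg(Gf+u,Rf,Gf,Rf),ql)
        print(n,sg,th,round(w1,1),round(w2,1),np.round(ql,2),np.round(qs[-1],2),round(abs(np.diff(qs,axis=0)).max(),2))
E
```

```text
b2 1 0.3 0.0 0.0 [ 0.26  0.4  -0.85  2.05  0.69  1.05 -0.77] [ 0.9   1.18 -0.74  1.22 -0.44  1.52  0.54] 0.08
b2 1 0.5 0.0 0.0 [ 0.12  0.49 -0.84  2.02  0.86  1.23 -0.99] [ 0.9   1.07 -0.76  1.29 -0.32  1.42  0.48] 0.08
b2 1 0.7 0.0 0.0 [-0.03  0.6  -0.8   1.98  0.98  1.43 -1.14] [ 0.89  0.96 -0.78  1.36 -0.2   1.32  0.4 ] 0.08
b2 1 0.9 0.0 0.0 [-0.17  0.72 -0.75  1.93  1.06  1.61 -1.25] [ 0.85  0.86 -0.79  1.42 -0.08  1.24  0.3 ] 0.07
b2 -1 0.3 153.5 455.7 [ 1.39 -0.5  -1.47  2.25 -0.48  0.86 -2.6 ] [ 2.18 -0.5  -1.47  2.15 -1.27  1.85 -2.2 ] 0.06
b2 -1 0.5 199.6 409.6 [ 1.37 -0.5  -1.47  2.27 -0.39  0.78 -2.6 ] [ 2.17 -0.5  -1.47  2.11 -1.18  1.74 -2.18] 0.06
b2 -1 0.7 251.5 365.2 [ 1.35 -0.5  -1.47  2.29 -0.3   0.7  -2.6 ] [ 2.13 -0.5  -1.47  2.07 -1.09  1.62 -2.19] 0.06
b2 -1 0.9 304.9 324.2 [ 1.33 -0.5  -1.47  2.31 -0.21  0.63 -2.6 ] [ 2.08 -0.5  -1.47  2.04 -1.01  1.5  -2.22] 0.06
b1 1 0.3 0.0 0.0 [-0.11  0.58 -0.82  1.83  0.71  1.2  -0.98] [ 0.93  1.26 -0.74  1.03 -0.38  1.68  0.52] 0.1
b1 1 0.5 0.0 0.0 [-0.26  0.66 -0.78  1.77  0.82  1.39 -1.11] [ 0.91  1.13 -0.7   1.11 -0.31
[... 890 characters left out ...]
9  1.21  1.09  1.92  2.15] 0.15
b3 1 0.7 126.0 126.0 [ 1.61  1.28 -1.47  2.03  0.77  0.97  2.6 ] [-0.2   1.02 -0.81  1.27  1.18  1.91  2.11] 0.12
b3 1 0.9 150.0 150.0 [ 1.68  1.49 -1.47  2.04  0.83  0.96  2.6 ] [-0.09  0.94 -0.88  1.35  1.1   1.76  2.13] 0.11
b3 -1 0.3 0.0 0.0 [ 0.84  0.32 -0.6   2.07 -0.17  0.79  0.07] [-0.64  1.09 -0.19  1.15  1.01  1.95 -0.93] 0.14
b3 -1 0.5 0.0 0.0 [ 0.93  0.39 -0.57  2.06 -0.4   0.84  0.37] [-0.43  1.02 -0.49  1.21  1.09  1.92 -0.99] 0.1
b3 -1 0.7 0.0 0.0 [ 1.02  0.49 -0.54  2.03 -0.56  0.92  0.6 ] [-0.34  0.93 -0.56  1.28  1.01  1.79 -0.98] 0.1
b3 -1 0.9 0.0 0.0 [ 1.08  0.61 -0.52  1.99 -0.67  1.03  0.77] [-0.26  0.83 -0.57  1.36  0.89  1.62 -0.94] 0.1
```

```bash
cat >> h.py <<'E'
import plan as PL
def to(G,Rm):
    sh,rv=go(G,R.from_matrix(Rm)); print("shift",np.round(sh,4),"rv",np.round(rv,4),"dist",round(float(np.linalg.norm(sh)),3),"ang",round(float(np.linalg.norm(rv)),2)); return sh,rv
E
python3 - <<'E'
from h import *
yaw=1.78; a=np.array([np.cos(yaw),np.sin(yaw),0])
G=np.array([.453,.078,0])+.01*a; print(G)
to(G+[0,0,.18],PL.Rlie(yaw,.6,1))
E
```

```text
[0.45092319 0.08778197 0.        ]
shift [ 0.0838  0.0082 -0.4882] rv [-0.2038 -0.5976  0.0599] dist 0.495 ang 0.63
```

```bash
python3 -m jog '[[0.07,0.005,0.001,-0.055,-0.02,-0.06,0.006],[0.07,0.015,0.002,-0.11,-0.04,-0.12,0.012],[0.07,0.025,0.003,-0.165,-0.06,-0.19,0.02],[0.07,0.035,0.004,-0.22,-0.09,-0.27,0.027],[0.07,0.045,0.005,-0.275,-0.11,-0.34,0.034],[0.07,0.055,0.006,-0.33,-0.14,-0.41,0.041],[0.07,0.065,0.007,-0.385,-0.16,-0.48,0.048],[0.07,0.075,0.008,-0.44,-0.18,-0.55,0.055],[0.07,0.084,0.008,-0.488,-0.204,-0.598,0.06],[0.07,0.084,0.008,-0.488,-0.204,-0.598,0.06]]' 30
python3 -m jog '[[0.07,0,0,0,0,0,0],[0.07,0,0,0,0,0,0]]'
python3 - <<'E'
from h import *
log()
yaw=1.78; a=np.array([np.cos(yaw),np.sin(yaw),0])
G=np.array([.453,.078,0])+.01*a
to(G+[0,0,.025],PL.Rlie(yaw,.6,1))
E
```

```text
t: 17.38
tcp_pos: [0.4305, 0.1821, 0.3139]
ee_rot: [-0.005, 0.973, -1.358]
contact_force: [0.6, -1.1, 0.5]
gripper_width: 0.0703
t: 17.62
tcp_pos: [0.4318, 0.1768, 0.3156]
ee_rot: [0.002, 0.969, -1.363]
contact_force: [-0.7, -1.0, -0.9]
gripper_width: 0.0699
t 17.62 grasp [0.451  0.086  0.1803] x [ 0.117 -0.554 -0.824] y [0.979 0.205 0.001] q [ 0.28  0.32 -1.07  1.9   0.76  1.52 -0.83] F [-0.7 -1.  -0.9] w 0.0699
shift [ 1.271e-01  1.000e-04 -8.910e-02] rv [-0.0025  0.0015  0.0006] dist 0.155 ang 0.0
```

```bash
python3 -m jog '[[0.07,0.04,0,-0.028,0,0,0],[0.07,0.08,0,-0.056,0,0,0],[0.07,0.11,0,-0.077,0,0,0],[0.07,0.127,0,-0.089,0,0,0],[0.07,0.127,0,-0.089,0,0,0]]'
python3 - <<'E'
from h import *
log()
cs=cam('side');crop(cs,(190,170,310,270),'pics/s12.png',6)
E
```

```text
t: 18.25
tcp_pos: [0.4312, 0.1784, 0.1595]
ee_rot: [-0.003, 0.969, -1.366]
contact_force: [-0.1, -0.2, 1.2]
gripper_width: 0.0698
t 18.25 grasp [0.4501 0.0875 0.0243] x [ 0.115 -0.554 -0.825] y [ 0.979  0.206 -0.002] q [ 0.12  0.6  -0.93  2.    0.98  1.38 -1.1 ] F [-0.1 -0.2  1.2] w 0.0698
```

View pics/s12.png

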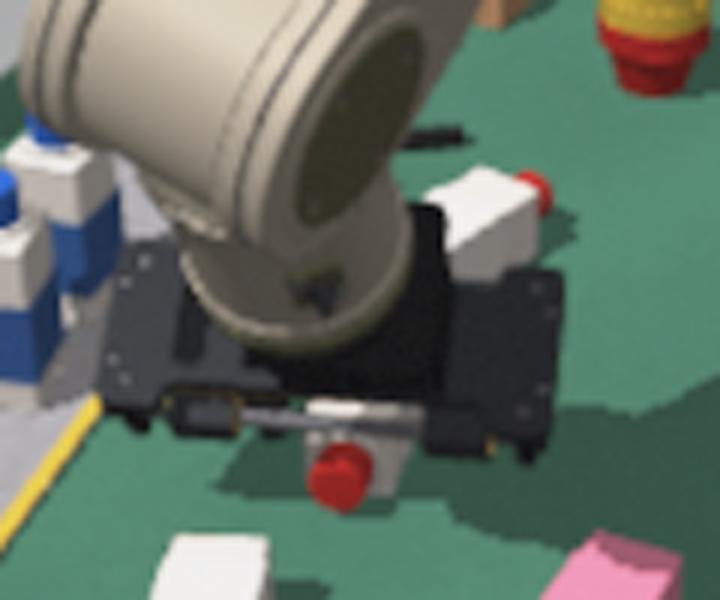

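The side crop shows the bottle's cap at ≈(340,478), centred between the fingers. I'll close and lift.

```bash
python3 -m jog '[[0.03,0,0,0,0,0,0],[0.03,0,0,0,0,0,0],[0.03,0,0,0,0,0,0],[0.03,0,0,0,0,0,0],[0.03,0,0,0,0,0,0]]' 35
python3 -m jog '[[0.03,-0.04,0,0.028,0,0,0],[0.03,-0.08,0,0.056,0,0,0],[0.03,-0.12,0,0.084,0,0,0],[0.03,-0.15,0,0.105,0,0,0],[0.03,-0.15,0,0.105,0,0,0]]'
python3 - <<'E'
from h import *
log()
cs=cam('side');crop(cs,(190,130,310,250),'pics/s13.png',5)
to(np.r_[PL.slot(-.08),.16],PL.Rst(np.pi/2+PL.LY,.6,1))
print(PL.slot(-.08))
E
```

```text
t: 18.92
tcp_pos: [0.4311, 0.1798, 0.1603]
ee_rot: [0.0, 0.969, -1.361]
contact_force: [-0.6, -0.3, 6.8]
gripper_width: 0.0396
t: 19.55
tcp_pos: [0.4319, 0.1785, 0.3453]
ee_rot: [0.008, 0.97, -1.355]
contact_force: [-0.2, -1.2, -3.6]
gripper_width: 0.04
t 19.55 grasp [0.4517 0.088  0.21  ] x [ 0.121 -0.552 -0.825] y [0.978 0.208 0.005] q [ 0.3   0.28 -1.09  1.87  0.73  1.56 -0.78] F [-0.2 -1.2 -3.6] w 0.04
shift [0.3096 0.1258 0.2905] rv [0.171  1.5677 0.0298] dist 0.443 ang 1.58
[ 0.63372204 -0.06628851]
```

View pics/s13.png

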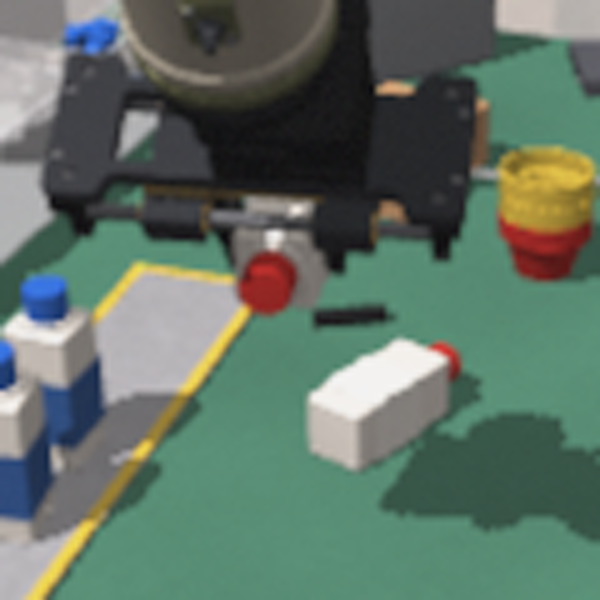

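```bash
python3 - <<'E'
from h import *
to(np.r_[.5,-.067,.25],PL.Rst(np.pi/2+PL.LY,.6,1))
E
```

```text
shift [ 0.2198 -0.005   0.3192] rv [0.171  1.5677 0.0298] dist 0.388 ang 1.58
```

```bash
python3 -m jog '[[0.03,0.022,0,0.032,0.017,0.16,0.003],[0.03,0.044,-0.001,0.064,0.034,0.31,0.006],[0.03,0.066,-0.001,0.096,0.051,0.47,0.009],[0.03,0.088,-0.002,0.128,0.068,0.63,0.012],[0.03,0.11,-0.002,0.16,0.086,0.78,0.015],[0.03,0.132,-0.003,0.192,0.103,0.94,0.018],[0.03,0.154,-0.003,0.224,0.12,1.1,0.021],[0.03,0.176,-0.004,0.256,0.137,1.25,0.024],[0.03,0.198,-0.004,0.287,0.154,1.41,0.027],[0.03,0.22,-0.005,0.319,0.171,1.568,0.03]]'
python3 -m jog '[[0.03,0,0,0,0,0,0],[0.03,0,0,0,0,0,0]]'
python3 - <<'E'
from h import *
log()
cs=cam('side');crop(cs,(190,60,340,210),'pics/s14.png',4)
to(np.r_[PL.slot(-.08),.2],PL.Rst(np.pi/2+PL.LY,.6,1))
E
```

```text
t: 20.85
tcp_pos: [0.507, -0.2034, 0.3399]
ee_rot: [-3.136, 0.594, 1.627]
contact_force: [1.1, 1.6, -1.7]
gripper_width: 0.0399
t: 21.1
tcp_pos: [0.507, -0.2013, 0.3406]
ee_rot: [-3.137, 0.599, 1.627]
contact_force: [-0.1, 0.9, -0.4]
gripper_width: 0.0399
t 21.1 grasp [ 0.4994 -0.0661  0.2481] x [-0.047  0.824 -0.564] y [ 0.999  0.054 -0.004] q [ 1.22  0.62 -0.96  1.6  -0.4   1.53  0.41] F [-0.1  0.9 -0.4] w 0.0399
shift [0.0205 0.1337 0.0445] rv [-0.0011  0.0002  0.0037] dist 0.142 ang 0.0
```

View pics/s14.png

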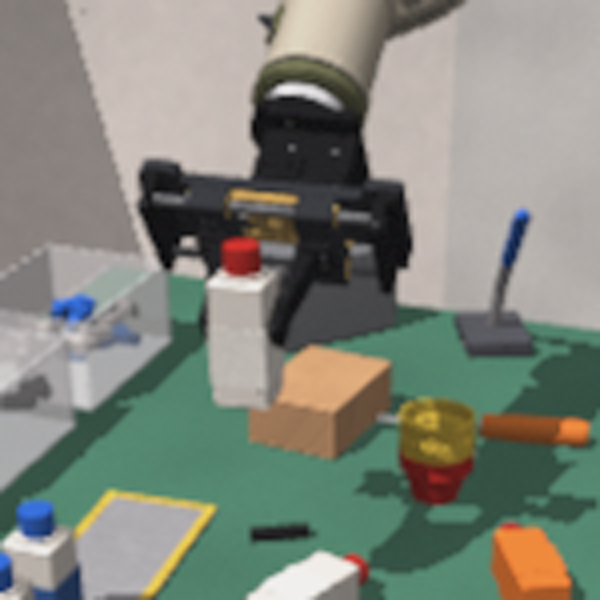

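```bash
python3 -m jog '[[0.03,0.005,0.033,0.011,0,0,0],[0.03,0.01,0.067,0.022,0,0,0],[0.03,0.015,0.1,0.033,0,0,0],[0.03,0.0205,0.134,0.0445,0,0,0],[0.03,0.0205,0.134,0.0445,0,0,0],[0.03,0.0205,0.134,0.0445,0,0,0]]'
python3 - <<'E'
from h import *
log()
cs=cam('side');ct=cam('top');crop(cs,(150,80,300,230),'pics/s15.png',4);crop(ct,(210,90,360,220),'pics/t15.png',5)
for n in('side','top'):
  for d in imaging.regions_of(n,'bottle1'): print(n,round(d['conf'],2),d['extent'])
find('bottle1',standparts,[.634,-.062,.14,.05],tol=20)
E
```

```text
t: 21.9
tcp_pos: [0.6411, -0.202, 0.294]
ee_rot: [-3.14, 0.601, 1.627]
contact_force: [-0.8, -0.1, -1.9]
gripper_width: 0.0395
t 21.9 grasp [ 0.6335 -0.0669  0.2013] x [-0.046  0.824 -0.565] y [ 0.998  0.055 -0.002] q [ 0.94  0.88 -0.87  1.28 -0.3   1.51  0.31] F [-0.8 -0.1 -1.9] w 0.0395
side 0.9 [270.9, 259.7, 302.6, 297.5]
side 0.89 [311.2, 189.0, 334.5, 218.9]
side 0.76 [316.2, 303.4, 366.8, 345.8]
side 0.64 [199.5, 128.6, 218.3, 170.5]
side 0.57 [214.2, 261.9, 237.2, 298.1]
side 0.57 [252.9, 199.2, 278.4, 225.0]
side 0.43 [310.9, 161.5, 337.4, 169.2]
top 0.86 [175.7, 195.3, 212.9, 219.3]
top 0.75 [308.6, 236.4, 342.7, 263.9]
top 0.72 [164.4, 277.9, 191.3, 313.7]
top 0.7 [278.1, 189.1, 313.8, 214.0]
top 0.55 [281.4, 127.4, 300.9, 148.3]
bottle1 2 [ 0.637  -0.0619  0.1435  0.0068] 0.274
```

View pics/s15.png

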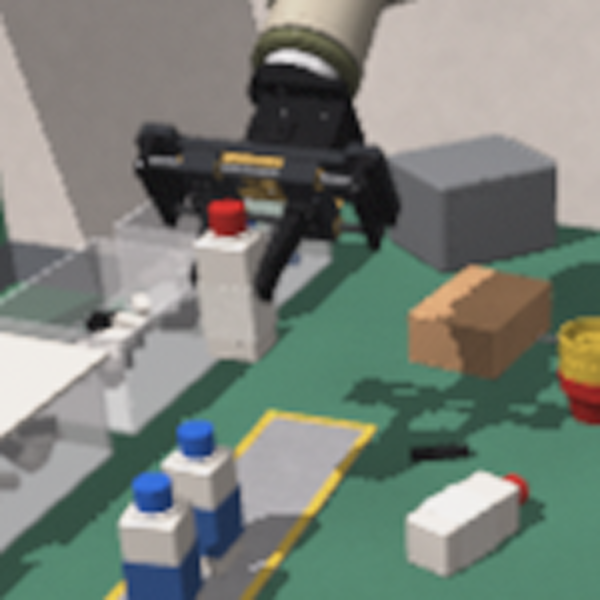

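View pics/t15.png

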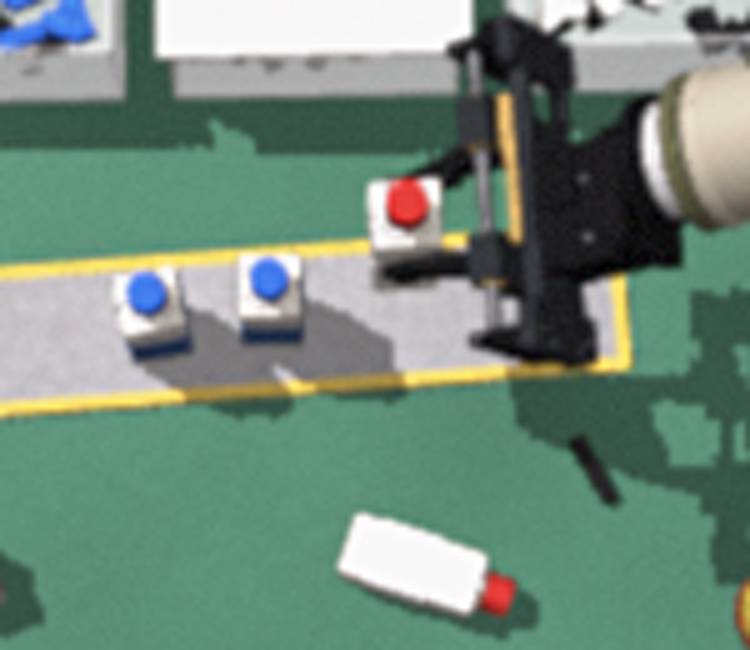

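```bash
python3 - <<'E'
from h import *
to(np.r_[PL.slot(-.08),.070],PL.Rst(np.pi/2+PL.LY,.6,1))
E
```

```text
shift [7.57e-02 1.00e-04 1.07e-01] rv [-0.0014  0.0005  0.0009] dist 0.131 ang 0.0
```

```bash
python3 -m jog '[[0.03,0.02,0,0.028,0,0,0],[0.03,0.045,0,0.063,0,0,0],[0.03,0.063,0,0.088,0,0,0],[0.03,0.073,0,0.103,0,0,0],[0.03,0.076,0,0.107,0,0,0],[0.03,0.076,0,0.107,0,0,0],[0.03,0.076,0,0.107,0,0,0]]'
python3 - <<'E'
from h import *
log()
cs=cam('side');crop(cs,(150,150,270,250),'pics/s16.png',6)
find('bottle1',standparts,[.634,-.062,.01,.05],tol=20)
E
```

```text
t: 23.18
tcp_pos: [0.6415, -0.201, 0.1636]
ee_rot: [-3.142, 0.601, 1.624]
contact_force: [-0.5, -0.9, -0.9]
gripper_width: 0.0399
t 23.18 grasp [ 0.6343 -0.0659  0.0709] x [-0.044  0.824 -0.565] y [ 0.999  0.053 -0.   ] q [ 0.91  1.03 -0.81  1.32 -0.23  1.37  0.42] F [-0.5 -0.9 -0.9] w 0.0399
bottle1 2 [ 0.6377 -0.0595  0.0122 -0.0052] 0.53
```

View pics/s16.png

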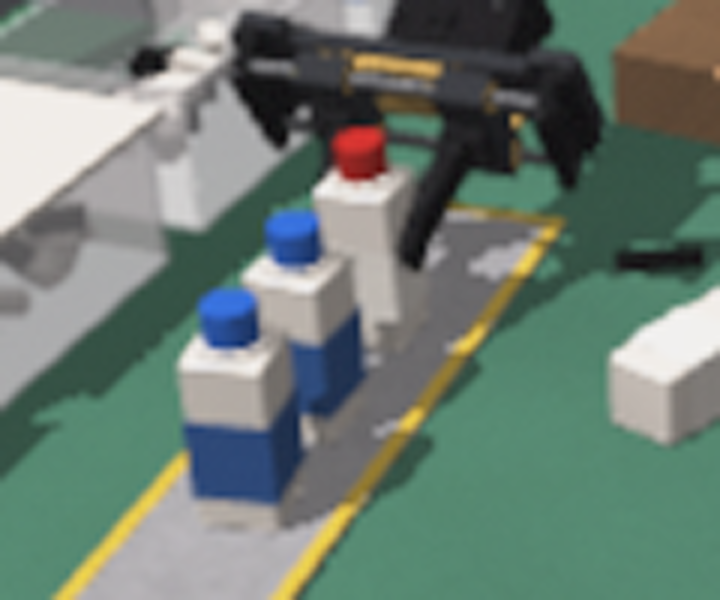

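```bash
python3 -m jog '[[0.03,0.001,0,0.0016,0,0,0],[0.03,0.0025,0,0.0035,0,0,0],[0.03,0.0025,0,0.0035,0,0,0]]'; python3 -m jog '[[0.03,0.001,0,0.0015,0,0,0],[0.03,0.001,0,0.0015,0,0,0]]'; python3 -c "
from h import *
log()"
```

```text
t: 23.8
tcp_pos: [0.641, -0.2008, 0.1583]
ee_rot: [-3.14, 0.599, 1.625]
contact_force: [-2.6, -1.8, 3.4]
gripper_width: 0.0401
t: 24.05
tcp_pos: [0.641, -0.2008, 0.1579]
ee_rot: [-3.14, 0.598, 1.626]
contact_force: [-7.5, -3.8, 13.2]
gripper_width: 0.0401
t 24.05 grasp [ 0.6335 -0.0655  0.0656] x [-0.046  0.825 -0.563] y [ 0.999  0.054 -0.001] q [ 0.91  1.03 -0.81  1.32 -0.23  1.37  0.42] F [-7.5 -3.8 13.2] w 0.0401
```

The force is up to 13 N with the base resting on the lane. I'll release and retreat along the tool axis.

```bash
python3 -m jog '[[0.045,-0.0005,0,-0.0008,0,0,0],[0.055,-0.0005,0,-0.0008,0,0,0],[0.06,-0.0005,0,-0.0008,0,0,0],[0.06,-0.0005,0,-0.0008,0,0,0],[0.06,-0.03,0,0,0,0,0],[0.06,-0.07,0,0,0,0,0],[0.06,-0.12,0,0,0,0,0],[0.06,-0.16,0,0,0,0,0],[0.06,-0.16,0,0,0,0,0]]'
python3 - <<'E'
from h import *
log()
cs=cam('side');crop(cs,(150,150,270,250),'pics/s17.png',6)
find('bottle1',standparts,[.634,-.062,.006,.05],tol=20)
find('bottle1',botparts,[.4525,.2535,.022,1.84])
find('bottle1',botparts,[.461,-.0725,.022,-1.88])
E
```

```text
t: 25.18
tcp_pos: [0.6481, -0.3358, 0.2481]
ee_rot: [3.141, 0.603, 1.619]
contact_force: [0.4, 0.3, -1.0]
gripper_width: 0.06
t 25.18 grasp [ 0.6416 -0.2008  0.1551] x [-0.04   0.823 -0.567] y [0.999 0.049 0.001] q [ 0.95  1.04 -0.78  1.02 -0.22  1.68  0.4 ] F [ 0.4  0.3 -1. ] w 0.06
bottle1 2 [ 0.6354 -0.0588  0.0075  0.0857] 0.276
bottle1 2 [0.453  0.2525 0.0219 1.8521] 0.124
bottle1 1 [ 0.4647 -0.0732 -0.0074 -1.897 ] 0.089
```

View pics/s17.png

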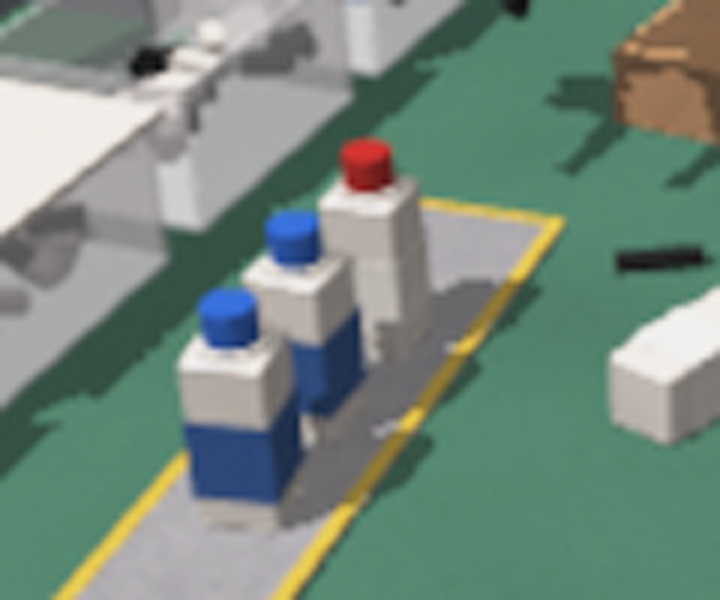

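```bash
python3 - <<'E'
from h import *
to([.45,0,.28],PL.Rlie(1.845,.6,1))
E
```

```text
shift [ 0.2622 -0.2008 -0.3837] rv [-0.2415 -1.564  -0.0433] dist 0.506 ang 1.58
```

```bash
python3 -m jog '[[0.07,0.026,-0.02,-0.038,-0.024,-0.156,-0.004],[0.07,0.052,-0.04,-0.077,-0.048,-0.313,-0.009],[0.07,0.079,-0.06,-0.115,-0.072,-0.47,-0.013],[0.07,0.105,-0.08,-0.153,-0.097,-0.626,-0.017],[0.07,0.131,-0.1,-0.192,-0.121,-0.782,-0.022],[0.07,0.157,-0.12,-0.23,-0.145,-0.938,-0.026],[0.07,0.184,-0.14,-0.269,-0.169,-1.095,-0.03],[0.07,0.21,-0.16,-0.307,-0.193,-1.251,-0.035],[0.07,0.236,-0.18,-0.345,-0.217,-1.41,-0.039],[0.07,0.262,-0.2,-0.384,-0.242,-1.564,-0.043]]'
python3 -m jog '[[0.07,0,0,0,0,0,0],[0.07,0,0,0,0,0,0]]'
python3 - <<'E'
from h import *
log()
a=np.array([np.cos(1.845),np.sin(1.845),0]);G=np.array([.4527,.2528,0])+.01*a
to(G+[0,0,.12],PL.Rlie(1.845,.6,1))
E
```

```text
t: 27.08
tcp_pos: [0.4244, 0.0908, 0.4169]
ee_rot: [0.004, 0.964, -1.292]
contact_force: [0.3, -0.3, -0.5]
gripper_width: 0.0699
t: 27.32
tcp_pos: [0.4258, 0.0888, 0.4156]
ee_rot: [0.0, 0.972, -1.296]
contact_force: [-0.4, -0.3, -0.2]
gripper_width: 0.0697
t 27.32 grasp [ 4.509e-01 -2.000e-04  2.802e-01] x [ 0.153 -0.543 -0.826] y [0.963 0.271 0.   ] q [ 0.55 -0.04 -1.03  1.91  0.56  1.42 -0.34] F [-0.4 -0.3 -0.2] w 0.0697
shift [-0.0105  0.0703 -0.2994] rv [-0.     -0.0007 -0.0003] dist 0.308 ang 0.0
```

```bash
python3 -m jog '[[0.07,-0.002,0.012,-0.05,0,0,0],[0.07,-0.004,0.024,-0.1,0,0,0],[0.07,-0.006,0.035,-0.15,0,0,0],[0.07,-0.007,0.047,-0.2,0,0,0],[0.07,-0.009,0.06,-0.255,0,0,0],[0.07,-0.0105,0.07,-0.299,0,0,0],[0.07,-0.0105,0.07,-0.299,0,0,0],[0.07,-0.0105,0.07,-0.299,0,0,0]]'
python3 - <<'E'
from h import *
log()
a=np.array([np.cos(1.845),np.sin(1.845),0]);G=np.array([.4527,.2528,0])+.01*a
to(G+[0,0,.025],PL.Rlie(1.845,.6,1))
E
```

```text
t: 28.32
tcp_pos: [0.4256, 0.3501, 0.2549]
ee_rot: [-0.002, 0.97, -1.3]
contact_force: [1.1, -0.4, -0.2]
gripper_width: 0.0701
t 28.32 grasp [0.4504 0.2608 0.1196] x [ 0.151 -0.545 -0.825] y [ 0.963  0.269 -0.001] q [-0.14  0.67 -1.03  1.69  0.9   1.68 -1.11] F [ 1.1 -0.4 -0.2] w 0.0701
shift [ 0.0771 -0.0002 -0.0548] rv [-0.0009  0.0007  0.0021] dist 0.095 ang 0.0
```

```bash
python3 -m jog '[[0.07,0.035,0,-0.025,0,0,0],[0.07,0.06,0,-0.043,0,0,0],[0.07,0.077,0,-0.055,0,0,0],[0.07,0.077,0,-0.055,0,0,0],[0.03,0.077,0,-0.055,0,0,0],[0.03,0.077,0,-0.055,0,0,0],[0.03,0.077,0,-0.055,0,0,0],[0.03,0.077,0,-0.055,0,0,0],[0.03,0.077,0,-0.055,0,0,0]]'
python3 -c "
from h import *
log()"
python3 -m jog '[[0.03,-0.04,0,0.028,0,0,0],[0.03,-0.08,0,0.056,0,0,0],[0.03,-0.12,0,0.084,0,0,0],[0.03,-0.16,0,0.112,0,0,0],[0.03,-0.2,0,0.14,0,0,0],[0.03,-0.2,0,0.14,0,0,0]]'
python3 - <<'E'
from h import *
log()
cs=cam('side');crop(cs,(150,130,330,310),'pics/s18.png',3)
to([.45,.06,.27],PL.Rlie(1.845,0,1))
E
```

```text
t: 29.45
tcp_pos: [0.4241, 0.3533, 0.1614]
ee_rot: [0.001, 0.97, -1.295]
contact_force: [-1.0, -0.4, 4.5]
gripper_width: 0.0395
t 29.45 grasp [0.4493 0.2642 0.026 ] x [ 0.154 -0.544 -0.825] y [0.963 0.271 0.001] q [-0.2   0.81 -0.95  1.72  0.99  1.58 -1.22] F [-1.  -0.4  4.5] w 0.0395
t: 30.2
tcp_pos: [0.4247, 0.3514, 0.4083]
ee_rot: [0.009, 0.973, -1.289]
contact_force: [-0.3, -0.7, -2.0]
gripper_width: 0.0402
t 30.2 grasp [0.4504 0.2627 0.2727] x [ 0.157 -0.541 -0.827] y [0.963 0.271 0.005] q [-0.09  0.51 -1.11  1.54  0.81  1.87 -0.94] F [-0.3 -0.7 -2. ] w 0.0402
shift [ 0.1385 -0.0545  0.2528] rv [-5.00e-04  5.99e-01 -2.60e-03] dist 0.293 ang 0.6
```

View pics/s18.png

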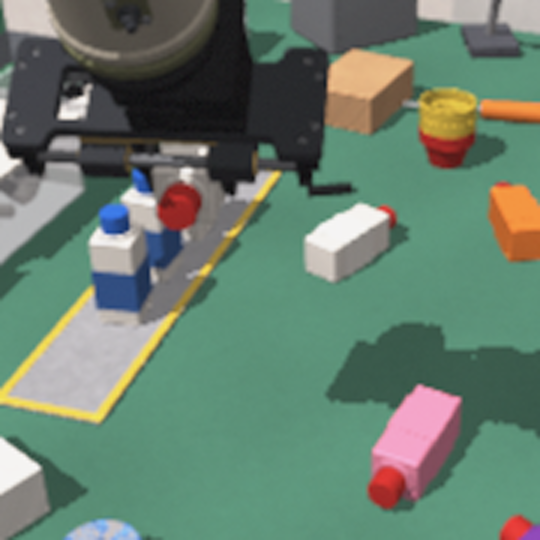

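```bash
python3 - <<'E'
from h import *
to([.5,-.14,.27],PL.Rst(np.pi/2+PL.LY,.6,1))
E
```

```text
shift [ 0.388  -0.0905  0.4919] rv [0.2424 1.5625 0.0426] dist 0.633 ang 1.58
```

```bash
python3 -m jog '[[0.03,0.032,-0.008,0.041,0.02,0.13,0.004],[0.03,0.065,-0.015,0.082,0.04,0.26,0.007],[0.03,0.097,-0.023,0.123,0.06,0.39,0.011],[0.03,0.129,-0.03,0.164,0.08,0.52,0.014],[0.03,0.162,-0.038,0.205,0.1,0.65,0.018],[0.03,0.194,-0.045,0.246,0.12,0.78,0.021],[0.03,0.226,-0.053,0.287,0.14,0.91,0.025],[0.03,0.259,-0.06,0.328,0.16,1.04,0.028],[0.03,0.291,-0.068,0.369,0.18,1.17,0.032],[0.03,0.323,-0.075,0.41,0.2,1.3,0.036]]'
python3 - <<'E'
from h import *
log()
to([.5,-.14,.27],PL.Rst(np.pi/2+PL.LY,.6,1))
E
```

```text
t: 31.5
tcp_pos: [0.49, -0.1495, 0.3698]
ee_rot: [3.108, 0.859, 1.63]
contact_force: [1.7, 0.6, 0.3]
gripper_width: 0.0395
t 31.5 grasp [ 0.4837 -0.0426  0.2456] x [-0.039  0.652 -0.757] y [0.996 0.085 0.022] q [ 1.36  0.56 -1.25  1.69 -0.18  1.41  0.26] F [1.7 0.6 0.3] w 0.0395
shift [-0.0771  0.0062  0.1007] rv [0.0378 0.2592 0.0092] dist 0.127 ang 0.26
```

```bash
python3 -m jog '[[0.03,-0.02,0.003,0.035,0.02,0.13,0.005],[0.03,-0.05,0.005,0.08,0.036,0.24,0.009],[0.03,-0.05,0.005,0.08,0.036,0.24,0.009],[0.03,-0.05,0.005,0.08,0.036,0.24,0.009]]'
python3 - <<'E'
from h import *
log()
print(PL.slot(-.165))
to(np.r_[PL.slot(-.165),.2],PL.Rst(np.pi/2+PL.LY,.6,1))
E
```

```text
t: 32.0
tcp_pos: [0.5038, -0.239, 0.3565]
ee_rot: [3.139, 0.623, 1.626]
contact_force: [-0.1, 0.0, -1.2]
gripper_width: 0.0398
t 32.0 grasp [ 0.4965 -0.1059  0.2609] x [-0.044  0.811 -0.583] y [0.998 0.056 0.002] q [ 1.36  0.76 -1.18  1.53 -0.22  1.57  0.29] F [-0.1  0.  -1.2] w 0.0398
[ 0.63820795 -0.15117006]
shift [-0.0075  0.1386  0.0844] rv [0.0036 0.0226 0.0017] dist 0.162 ang 0.02
```

```bash
python3 -m jog '[[0.03,-0.002,0.035,0.021,0.001,0.006,0],[0.03,-0.004,0.07,0.042,0.002,0.012,0],[0.03,-0.006,0.105,0.063,0.003,0.018,0.001],[0.03,-0.0075,0.1386,0.0844,0.0036,0.0226,0.0017],[0.03,-0.0075,0.1386,0.0844,0.0036,0.0226,0.0017],[0.03,-0.0075,0.1386,0.0844,0.0036,0.0226,0.0017]]'
python3 - <<'E'
from h import *
log()
cs=cam('side');ct=cam('top');crop(cs,(150,80,300,230),'pics/s19.png',4);crop(ct,(210,90,380,220),'pics/t19.png',4.5)
find('bottle1',standparts,[.638,-.147,.14,.05],tol=20)
to(np.r_[PL.slot(-.165),.070],PL.Rst(np.pi/2+PL.LY,.6,1))
E
```

```text
t: 32.75
tcp_pos: [0.6456, -0.2855, 0.2949]
ee_rot: [3.139, 0.602, 1.624]
contact_force: [0.5, 0.4, -1.2]
gripper_width: 0.0397
t 32.75 grasp [ 0.6384 -0.1505  0.2021] x [-0.044  0.823 -0.566] y [0.999 0.055 0.002] q [ 1.03  1.03 -1.03  1.1  -0.1   1.64  0.25] F [ 0.5  0.4 -1.2] w 0.0397
bottle1 2 [ 0.6421 -0.1438  0.1437  0.26  ] 0.326
shift [ 7.570e-02 -1.000e-04  1.085e-01] rv [ 0.0013  0.0023 -0.0017] dist 0.132 ang 0.0
```

View pics/t19.png

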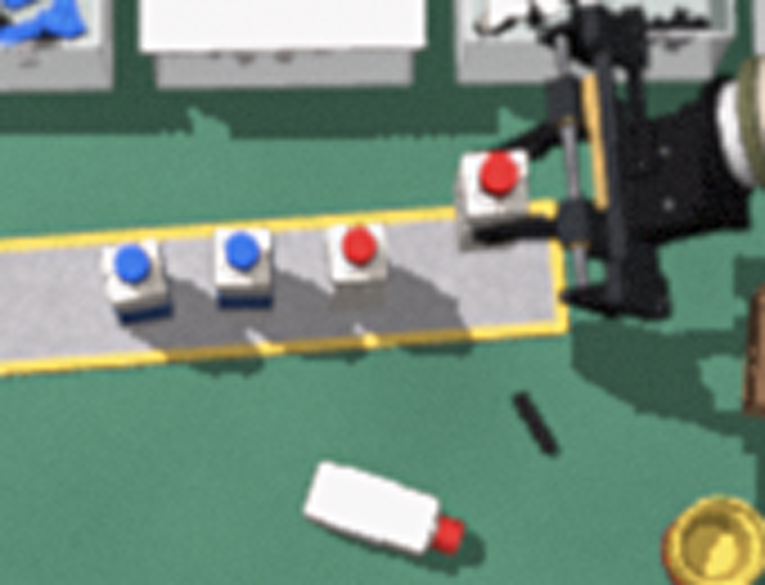

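View pics/s19.png

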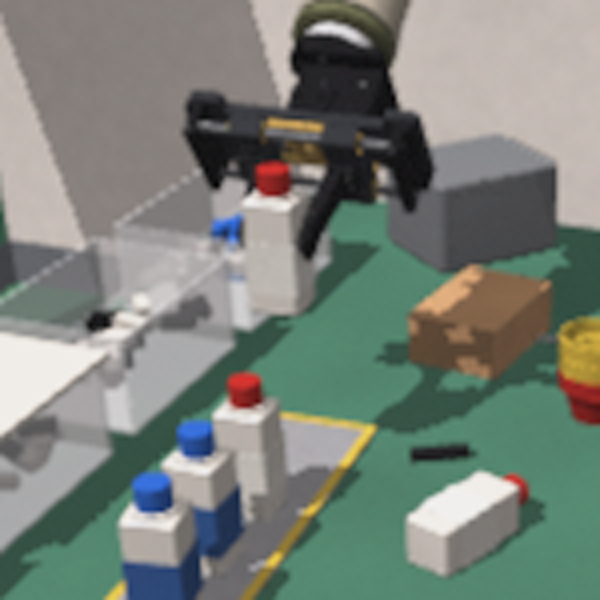

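```bash
python3 -m jog '[[0.03,0.02,0,0.029,0,0,0],[0.03,0.045,0,0.064,0,0.001,-0.001],[0.03,0.063,0,0.09,0,0.002,-0.001],[0.03,0.073,0,0.104,0.001,0.002,-0.001],[0.03,0.0757,0,0.1085,0.001,0.002,-0.001],[0.03,0.0757,0,0.1085,0.001,0.002,-0.001],[0.03,0.0757,0,0.1085,0.001,0.002,-0.001]]'
python3 -m jog '[[0.03,0.001,0,0.0016,0,0,0],[0.03,0.0025,0,0.0035,0,0,0],[0.03,0.0025,0,0.0035,0,0,0]]'; python3 -c "
from h import *
log()"
```

```text
t: 33.92
tcp_pos: [0.6462, -0.2861, 0.1634]
ee_rot: [3.139, 0.6, 1.622]
contact_force: [0.4, 0.6, -1.0]
gripper_width: 0.0398
t: 34.3
tcp_pos: [0.6459, -0.2859, 0.1582]
ee_rot: [3.14, 0.599, 1.623]
contact_force: [-0.5, -1.9, 1.7]
gripper_width: 0.0395
t 34.3 grasp [ 0.6389 -0.1507  0.0657] x [-0.043  0.825 -0.564] y [0.999 0.053 0.001] q [ 1.02  1.18 -0.96  1.15 -0.03  1.51  0.36] F [-0.5 -1.9  1.7] w 0.0395
```

```bash
python3 -m jog '[[0.03,0.0008,0,0.0012,0,0,0],[0.03,0.0008,0,0.0012,0,0,0]]'; python3 -m jog '[[0.045,0,0,0,0,0,0],[0.055,0,0,0,0,0,0],[0.06,0,0,0,0,0,0],[0.06,0,0,0,0,0,0],[0.06,-0.03,0,0,0,0,0],[0.06,-0.07,0,0,0,0,0],[0.06,-0.11,0,0,0,0,0],[0.06,-0.14,0,0,0,0,0],[0.06,-0.14,0,0,0,0,0]]'
python3 - <<'E'
from h import *
log()
cs=cam('side');crop(cs,(150,150,310,250),'pics/s20.png',5)
find('bottle1',standparts,[.638,-.147,.006,.05],tol=20)
find('bottle1',botparts,[.461,-.0725,.022,-1.88])
a=np.array([np.cos(-1.89),np.sin(-1.89),0]);G=np.array([.461,-.073,0])+.01*a;print(G)
to(np.r_[.45,-.2,.30],PL.Rlie(-1.89,0,-1))
E
```

```text
t: 34.55
tcp_pos: [0.646, -0.286, 0.1579]
ee_rot: [3.14, 0.598, 1.623]
contact_force: [-3.6, -1.7, 10.6]
gripper_width: 0.04
t: 35.67
tcp_pos: [0.6518, -0.4032, 0.2363]
ee_rot: [3.139, 0.601, 1.619]
contact_force: [-0.2, 0.8, -0.0]
gripper_width: 0.0599
t 35.67 grasp [ 0.6453 -0.2681  0.1435] x [-0.04   0.824 -0.566] y [0.999 0.049 0.002] q [ 0.99  1.2  -0.94  0.81 -0.03  1.81  0.36] F [-0.2  0.8 -0. ] w 0.0599
bottle1 2 [ 0.6395 -0.1442  0.0095  0.2149] 0.217
bottle1 2 [ 0.4611 -0.0725  0.0249 -1.9028] 0.152
[ 0.45786189 -0.08249486  0.        ]
shift [ 0.0454 -0.1909 -0.3084] rv [ 0.3426 -0.9601  0.1809] dist 0.366 ang 1.04
```

View pics/s20.png

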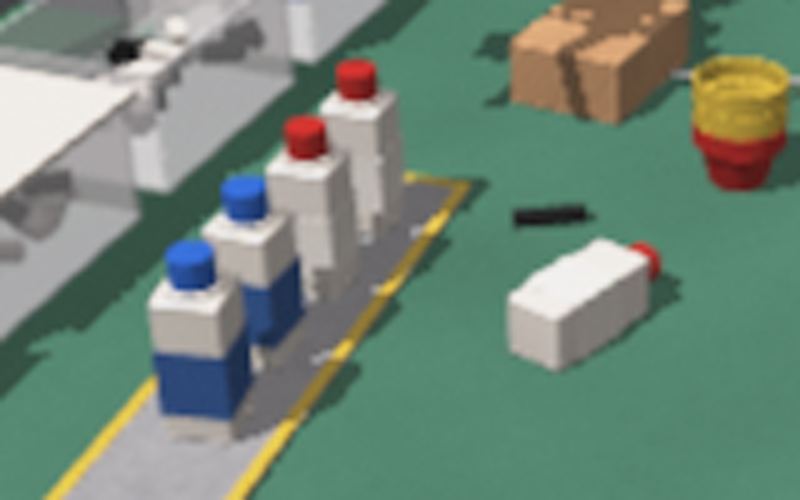

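```bash
python3 - <<'E'
from h import *
to([.458,-.0825,.2],PL.Rlie(-1.89,.6,-1))
E
```

```text
shift [ 0.1433 -0.2104 -0.2195] rv [ 0.2648 -0.3674  0.265 ] dist 0.336 ang 0.52
```

```bash
python3 -m jog '[[0.07,-0.03,0,-0.044,0,0,0],[0.07,-0.02,-0.035,-0.06,0.04,-0.05,0.04],[0.07,0.01,-0.07,-0.09,0.08,-0.11,0.08],[0.07,0.04,-0.105,-0.12,0.12,-0.17,0.12],[0.07,0.07,-0.14,-0.155,0.17,-0.23,0.17],[0.07,0.11,-0.175,-0.19,0.22,-0.3,0.22],[0.07,0.143,-0.21,-0.22,0.265,-0.367,0.265],[0.07,0.143,-0.21,-0.22,0.265,-0.367,0.265],[0.07,0.143,-0.21,-0.22,0.265,-0.367,0.265],[0.07,0.143,-0.21,-0.22,0.265,-0.367,0.265]]'
python3 - <<'E'
from h import *
log()
to([.458,-.0825,.025],PL.Rlie(-1.89,.6,-1))
E
```

```text
t: 37.38
tcp_pos: [0.4301, -0.1716, 0.3363]
ee_rot: [3.14, 0.968, 1.249]
contact_force: [-0.4, -0.4, -0.1]
gripper_width: 0.0701
t 37.38 grasp [ 0.4595 -0.0834  0.2012] x [ 0.179  0.538 -0.824] y [ 0.949 -0.315  0.001] q [ 1.61  0.32 -1.26  1.91 -0.32  1.18  0.18] F [-0.4 -0.4 -0.1] w 0.0701
shift [ 0.1454 -0.0016  0.0991] rv [-0.0006 -0.0025 -0.0015] dist 0.176 ang 0.0
```

```bash
python3 - <<'E'
from h import *
from p2 import *
q=sensors.read_state()["joints"]
t0,R0=fkt(q);G0=t0+R0[:,0]*.164
Rl=Rlie(-1.89,.6,-1);Rf=Rst(-np.pi/2+LY,.6,-1);Gl=np.array([.458,-.0825,.025]);Gf=np.r_[slot(.165),.066]
u=np.array([0,0,.2]);M=np.array([.48,.14,.27])
for s in[seg(G0,R0,Gl,Rl)+seg(Gl,Rl,Gl+u,Rl),seg(Gl+u,Rl,M,Rf,24),seg(M,Rf,Gf+[0,0,.15],Rf),seg(Gf+[0,0,.15],Rf,Gf,Rf)]:
    qs,w=follow(s,q);q=qs[-1];print(round(w,1),np.round(q,2),qs.min(0).round(2),qs.max(0).round(2))
print(slot(.165))
E
```

```text
0.0 [ 1.65  0.28 -1.28  1.89 -0.36  1.23  0.18] [ 1.37  0.28 -1.28  1.89 -0.36  0.82  0.18] [ 1.65  0.62 -1.02  2.04 -0.11  1.23  0.18]
195.8 [ 1.01 -0.5  -1.47  1.9   0.35  1.49 -0.34] [ 1.01 -0.5  -1.47  1.83 -0.36  1.22 -0.34] [ 1.65  0.28 -1.28  1.9   0.35  1.49  0.18]
336.0 [ 1.1  -0.5  -1.47  1.9   0.32  1.31 -0.27] [ 1.01 -0.5  -1.47  1.9   0.32  1.31 -0.34] [ 1.1  -0.5  -1.47  1.9   0.35  1.49 -0.27]
406.9 [ 1.04 -0.5  -1.47  2.07  0.29  1.16 -0.36] [ 1.04 -0.5  -1.47  1.9   0.29  1.16 -0.36] [ 1.1  -0.5  -1.47  2.07  0.32  1.31 -0.27]
[0.62079205 0.17837006]
```

```bash
cat > p3.py <<'E'
from p2 import *
def jac(q):
    J=np.zeros((6,7));t,M=fkt(q)
    for i in range(7):
        d=q.copy();d[i]+=1e-5;t2,M2=fkt(d);J[:3,i]=(t2-t)/1e-5;J[3:,i]=R.from_matrix(M2@M.T).as_rotvec()/1e-5
    return J
def track(poses,q):
    mx=-9;mn=9;err=0
    for tcp,Rm in poses:
        for _ in range(2):
            t,M=fkt(q);e=np.r_[tcp-t,R.from_matrix(Rm@M.T).as_rotvec()]
            J=jac(q);dq=J.T@np.linalg.solve(J@J.T+1e-5*np.eye(6),e);q=np.clip(q+dq,LO,HI)
        t,M=fkt(q);err=max(err,np.linalg.norm(tcp-t))
    return q,err
E
python3 - <<'E'
from h import *
from p3 import *
L=[eval(l) for l in open('jl.txt')]
# validate: successive logged poses
for i in range(len(L)-1):
    q0=np.array(L[i][0]);t0,R0=fkt(q0);q1=np.array(L[i+1][0]);t1,R1=fkt(q1)
    if np.linalg.norm(t1-t0)<.1: continue
    sl=Slerp([0,1],R.from_matrix([R0,R1]));P_=[((1-s)*t0+s*t1,sl(s).as_matrix()) for s in np.linspace(0,1,21)[1:]]
    q,e=track(P_,q0);print(i,np.round(q-q1,2),"dq3 real",round(q1[2]-q0[2],2))
E
```

```text
0 [ 0.  0. -0. -0.  0.  0. -0.] dq3 real 0.03
1 [-0. -0.  0.  0. -0. -0.  0.] dq3 real -0.03
2 [-0.01 -0.    0.01  0.   -0.   -0.    0.  ] dq3 real 0.05
4 [-0. -0.  0.  0. -0. -0.  0.] dq3 real -0.02
5 [-0.   -0.    0.01  0.   -0.   -0.    0.  ] dq3 real -0.26
6 [ 0.  0. -0. -0.  0.  0. -0.] dq3 real 0.05
8 [-0. -0.  0.  0. -0. -0.  0.] dq3 real -0.05
9 [-0.01 -0.    0.01  0.   -0.   -0.    0.  ] dq3 real 0.22
10 [-0. -0.  0.  0. -0. -0.  0.] dq3 real 0.02
11 [-0. -0.  0.  0. -0. -0.  0.] dq3 real -0.02
12 [-0.01 -0.01  0.02  0.   -0.01 -0.01  0.01] dq3 real -0.56
13 [-0. -0.  0.  0. -0. -0.  0.] dq3 real 0.14
14 [-0. -0.  0.  0. -0. -0.  0.] dq3 real -0.16
15 [-0.01 -0.01  0.02  0.   -0.01  0.    0.01] dq3 real 0.13
16 [-0. -0.  0.  0. -0.  0.  0.] dq3 real 0.09
17 [-0. -0.  0.  0. -0.  0.  0.] dq3 real 0.06
19 [-0. -0.  0.  0. -0.  0.  0.] dq3 real 0.03
20 [ 0.01 -0.   -0.01 -0.   -0.   -0.    0.  ] dq3 real -0.25
21 [-0.01 -0.01  0.02  0.   -0.01 -0.01  0.01] dq3 real 0.01
23 [ 0.  0. -0. -0.  0.  0. -0.] dq3 real -0.16
24 [ 0.04  0.06 -0.08 -0.    0.06 -0.   -0.05] dq3 real -0.14
26 [ 0.  0. -0. -0.  0. -0. -0.] dq3 real 0.15
27 [ 0.  0. -0. -0.  0.  0. -0.] dq3 real 0.07
28 [ 0.  0. -0. -0.  0.  0. -0.] dq3 real 0.02
29 [ 0.  0. -0. -0.  0. -0. -0.] dq3 real -0.31
```

```bash
cat > search.py <<'E'
from h import *
from p3 import *
q0=sensors.read_state()["joints"]
t0,R0=fkt(q0)
Rl=Rlie(-1.89,.6,-1)
def tilt(ax,ay,yw): # tool down with jaw yaw yw, tilted
    return (R.from_euler('xyz',[ax,ay,0])*down(yw)).as_matrix()
rng=np.random.default_rng(0)
def segT(ta,Ra,tb,Rb,n=14):
    sl=Slerp([0,1],R.from_matrix([Ra,Rb]));return [((1-s)*ta+s*tb,sl(s).as_matrix()) for s in np.linspace(0,1,n+1)[1:]]
res=[]
for k in range(220):
    n=rng.integers(1,3)
    W=[]
    for _ in range(n):
        rad=rng.uniform(.35,.7);az=rng.uniform(-1,.9);z=rng.uniform(.36,.6)
        ax=rng.choice([-.6,0,.6]);ay=rng.choice([-.5,0,.4]);yw=rng.choice([-.8,-.3,.3,.8])
        W.append((np.array([rad*np.cos(az),rad*np.sin(az),z]),tilt(ax,ay,yw),np.round([rad*np.cos(az),rad*np.sin(az),z,ax,ay,yw],2)))
    q=q0;a=(t0,R0);E=0
    for w in W+[(t0,R0,None)]:
        q,e=track(segT(a[0],a[1],w[0],w[1]),q);E=max(E,e);a=w
    if E<.004: res.append((q[2],[w[2] for w in W],np.round(q,2)))
res.sort(key=lambda r:-r[0])
for r_ in res[:6]: print(r_)
E
time python3 search.py
```

```text
(np.float64(-0.31858548236402856), [array([ 0.64, -0.05,  0.47,  0.6 , -0.5 , -0.3 ]), array([ 0.49,  0.34,  0.52, -0.6 , -0.5 , -0.3 ])], array([ 0.79,  0.11, -0.32,  1.95, -0.59,  1.25,  0.39]))
(np.float64(-0.38841988114539067), [array([ 0.55, -0.18,  0.41,  0.  ,  0.4 ,  0.3 ]), array([ 0.31,  0.16,  0.36, -0.6 ,  0.  , -0.3 ])], array([ 0.85,  0.12, -0.39,  1.94, -0.58,  1.25,  0.38]))
(np.float64(-0.44457969910450834), [array([ 0.62,  0.07,  0.39,  0.6 ,  0.  , -0.8 ]), array([ 0.33,  0.32,  0.47,  0.  ,  0.4 , -0.8 ])], array([ 0.91,  0.12, -0.44,  1.94, -0.58,  1.24,  0.38]))
(np.float64(-0.4887143649138501), [array([ 0.54,  0.14,  0.47,  0.6 ,  0.4 , -0.8 ]), array([ 0.45, -0.01,  0.48, -0.6 , -0.5 ,  0.3 ])], array([ 0.95,  0.13, -0.49,  1.94, -0.57,  1.24,  0.37]))
(np.float64(-0.559442532415259), [array([ 0.68,  0.03,  0.58,  0.6 ,  0.  , -0.3 ]), array([ 0.56,  0.27,  0.49,  0.  , -0.5 , -0.3 ])], array([ 1.02,  0.13, -0.56,  1.93, -0.56,  1.24,  0.36]))
(np.float64(-0.6248431263184504), [array([ 0.38, -0.09,  0.36,  0.  ,  0.4 , -0.3 ]), array([ 0.38,  0.13,  0.56,  0.6 , -0.5 ,  0.8 ])], array([ 1.08,  0.14, -0.62,  1.93, -0.55,  1.23,  0.35]))
real	0m54.655s
user	0m55.125s
sys	0m0.088s
```

```bash
cat > loop.py <<'E'
from h import *
def tilt(ax,ay,yw): return (R.from_euler('xyz',[ax,ay,0])*down(yw)).as_matrix()
W=[((.64,-.05,.47),tilt(.6,-.5,-.3)),((.49,.34,.52),tilt(-.6,-.5,-.3)),((.43,-.172,.336),PL.Rlie(-1.89,.6,-1))]
def nxt(i):
    t,M=W[i]; to(np.array(t)+.164*M[:,0],M)
E
python3 - <<'E'
from loop import *
from p3 import *
q=np.array([0.79,0.11,-0.32,1.95,-0.59,1.25,0.39])
t0,R0=fkt(q);G0=t0+R0[:,0]*.164
Rl=Rlie(-1.89,.6,-1);Rf=Rst(-np.pi/2+LY,.6,-1);Gl=np.array([.458,-.0825,.025]);Gf=np.r_[slot(.165),.066]
u=np.array([0,0,.2]);M=np.array([.48,.14,.27])
for s in[seg(G0,R0,Gl,Rl),seg(Gl,Rl,Gl+u,Rl),seg(Gl+u,Rl,M,Rf,24),seg(M,Rf,Gf+[0,0,.15],Rf),seg(Gf+[0,0,.15],Rf,Gf,Rf)]:
    q,e=track(s,q);print(round(e*1e3,1),np.round(q,2))
log();nxt(0)
E
```

```text
0.0 [ 0.78  0.39 -0.32  2.06 -0.61  0.91  0.58]
0.0 [ 0.79  0.08 -0.32  1.92 -0.59  1.3   0.36]
0.0 [-0.21  0.54 -0.79  1.57  0.91  2.04 -0.99]
0.0 [-0.32  0.84 -0.67  1.19  1.11  2.05 -0.85]
0.0 [-0.32  1.01 -0.64  1.24  1.13  1.91 -1.01]
t 37.38 grasp [ 0.4595 -0.0834  0.2012] x [ 0.179  0.538 -0.824] y [ 0.949 -0.315  0.001] q [ 1.61  0.32 -1.26  1.91 -0.32  1.18  0.18] F [-0.4 -0.4 -0.1] w 0.0701
shift [-0.0072  0.1611 -0.2253] rv [-0.2401  0.1103  0.2141] dist 0.277 ang 0.34
```

```bash
python3 -m jog '[[0.07,-0.001,0.027,-0.038,-0.04,0.018,0.036],[0.07,-0.002,0.054,-0.075,-0.08,0.037,0.071],[0.07,-0.004,0.08,-0.113,-0.12,0.055,0.107],[0.07,-0.005,0.107,-0.15,-0.16,0.074,0.143],[0.07,-0.006,0.134,-0.188,-0.2,0.092,0.178],[0.07,-0.0072,0.161,-0.225,-0.24,0.11,0.214],[0.07,-0.0072,0.161,-0.225,-0.24,0.11,0.214]]'
python3 -c "
from loop import *
log();nxt(1)"
```

```text
t: 38.25
tcp_pos: [0.6415, -0.0466, 0.4698]
ee_rot: [2.674, 0.808, 0.965]
contact_force: [-1.1, 0.3, -0.4]
gripper_width: 0.07
t 38.25 grasp [0.706  0.0465 0.3513] x [ 0.393  0.568 -0.723] y [ 0.919 -0.24   0.311] q [ 1.04  0.5  -1.19  1.48 -0.18  0.99 -0.06] F [-1.1  0.3 -0.4] w 0.07
shift [ 0.1238 -0.2166 -0.3357] rv [ 0.0031 -1.1506  0.3555] dist 0.418 ang 1.2
```

```bash
python3 -m jog '[[0.07,0.015,-0.027,-0.042,0,-0.144,0.044],[0.07,0.031,-0.054,-0.084,0.001,-0.288,0.089],[0.07,0.046,-0.081,-0.126,0.001,-0.431,0.133],[0.07,0.062,-0.108,-0.168,0.002,-0.575,0.178],[0.07,0.077,-0.135,-0.21,0.002,-0.719,0.222],[0.07,0.093,-0.162,-0.252,0.002,-0.863,0.267],[0.07,0.108,-0.19,-0.294,0.003,-1.007,0.311],[0.07,0.124,-0.217,-0.336,0.003,-1.15,0.356],[0.07,0.124,-0.217,-0.336,0.003,-1.15,0.356]]'
python3 -c "
from loop import *
log();nxt(2)"
```

```text
t: 39.38
tcp_pos: [0.486, 0.3458, 0.5146]
ee_rot: [1.053, 0.809, -0.964]
contact_force: [0.4, -0.5, -0.6]
gripper_width: 0.0703
t 39.38 grasp [0.5505 0.2528 0.3959] x [ 0.393 -0.567 -0.724] y [ 0.765 -0.234  0.599] q [-0.17  0.43 -0.98  1.37  1.04  1.89 -1.47] F [ 0.4 -0.5 -0.6] w 0.0703
shift [ 0.4008 -0.0286  0.3764] rv [ 0.0756  0.9966 -0.6674] dist 0.551 ang 1.2
```

```bash
python3 -m jog '[[0.07,0.04,-0.003,0.038,0.008,0.1,-0.067],[0.07,0.08,-0.006,0.075,0.015,0.2,-0.133],[0.07,0.12,-0.009,0.113,0.023,0.3,-0.2],[0.07,0.16,-0.011,0.151,0.03,0.4,-0.267],[0.07,0.2,-0.014,0.188,0.038,0.5,-0.334],[0.07,0.24,-0.017,0.226,0.045,0.6,-0.4],[0.07,0.281,-0.02,0.263,0.053,0.698,-0.467],[0.07,0.321,-0.023,0.301,0.06,0.797,-0.534],[0.07,0.361,-0.026,0.339,0.068,0.897,-0.6],[0.07,0.4,-0.0286,0.376,0.0756,0.9966,-0.667]]'
python3 -m jog '[[0.07,0,0,0,0,0,0],[0.07,0,0,0,0,0,0]]'
cat > sim3.py <<'E'
from loop import *
from p3 import *
qs=sensors.read_state()["joints"]
for th in(.6,.75,.9):
  q=qs.copy()
  t0,R0=fkt(q);G0=t0+R0[:,0]*.164
  Rl=Rlie(-1.89,th,-1);Rf=Rst(-np.pi/2+LY,th,-1);Gl=np.array([.458,-.0825,.025]);Gf=np.r_[slot(.165),.066]
  u=np.array([0,0,.2]);M=np.array([.48,.14,.27])
  for s in[seg(G0,R0,Gl,Rl),seg(Gl,Rl,Gl+u,Rl),seg(Gl+u,Rl,M,Rf,24),seg(M,Rf,Gf+[0,0,.15],Rf),seg(Gf+[0,0,.15],Rf,Gf,Rf)]:
    q,e=track(s,q);print(th,round(e*1e3,1),np.round(q,2))
E
python3 sim3.py;python3 -c "
from h import *
log()
find('bottle1',botparts,[.461,-.0725,.022,-1.88])
to([.458,-.0825,.025],PL.Rlie(-1.89,.6,-1))
to([.458,-.0825,.025],PL.Rlie(-1.89,.75,-1))"
```

```text
t: 40.62
tcp_pos: [0.4279, -0.1802, 0.3366]
ee_rot: [3.133, 0.962, 1.23]
contact_force: [0.7, 0.5, -0.8]
gripper_width: 0.0699
t: 40.88
tcp_pos: [0.4288, -0.1772, 0.3372]
ee_rot: [3.132, 0.965, 1.231]
contact_force: [-0.2, 1.4, 0.1]
gripper_width: 0.0698
0.6 0.0 [ 0.8   0.39 -0.35  2.06 -0.6   0.9   0.58]
0.6 0.0 [ 0.81  0.09 -0.34  1.92 -0.59  1.3   0.36]
0.6 0.0 [-0.2   0.54 -0.8   1.57  0.91  2.05 -1.  ]
0.6 0.0 [-0.31  0.84 -0.68  1.19  1.12  2.05 -0.85]
0.6 0.0 [-0.32  1.01 -0.65  1.24  1.14  1.92 -1.01]
0.75 0.0 [ 0.87  0.47 -0.34  2.04 -0.71  0.98  0.73]
0.75 0.0 [ 0.88  0.14 -0.34  1.93 -0.7   1.34  0.48]
0.75 0.0 [-0.1   0.48 -0.86  1.58  0.83  1.94 -0.96]
0.75 0.0 [-0.23  0.79 -0.74  1.22  1.04  1.96 -0.85]
0.75 0.0 [-0.24  0.95 -0.7   1.3   1.07  1.81 -1.  ]
0.9 0.0 [ 0.92  0.57 -0.33  2.01 -0.79  1.07  0.86]
0.9 0.0 [ 0.95  0.22 -0.35  1.93 -0.8   1.4   0.59]
0.9 0.0 [-0.    0.41 -0.9   1.6   0.74  1.83 -0.9 ]
0.9 0.0 [-0.15  0.73 -0.78  1.25  0.94  1.86 -0.83]
0.9 0.0 [-0.16  0.88 -0.74  1.35  1.    1.69 -0.98]
t 40.88 grasp [ 0.46   -0.0893  0.2024] x [ 0.19   0.536 -0.822] y [ 0.945 -0.326  0.006] q [ 0.82  0.11 -0.34  1.94 -0.59  1.25  0.39] F [-0.2  1.4  0.1] w 0.0698
bottle1 2 [ 0.4616 -0.071   0.0243 -1.8471] 0.378
shift [ 0.1494 -0.0033  0.0969] rv [-0.0032 -0.0041 -0.0118] dist 0.178 ang 0.01
shift [ 0.1511 -0.0032  0.1215] rv [-0.0023  0.1459 -0.0121] dist 0.194 ang 0.15
```

```bash
python3 -m jog '[[0.07,0.03,-0.001,0.024,-0.001,0.04,-0.004],[0.07,0.065,-0.002,0.05,-0.001,0.08,-0.008],[0.07,0.095,-0.003,0.076,-0.002,0.12,-0.012],[0.07,0.125,-0.003,0.1,-0.002,0.146,-0.012],[0.07,0.143,-0.003,0.115,-0.002,0.146,-0.012],[0.07,0.151,-0.003,0.1215,-0.002,0.146,-0.012],[0.07,0.151,-0.003,0.1215,-0.002,0.146,-0.012]]'
python3 - <<'E'
from h import *
log()
cs=cam('side');crop(cs,(190,150,330,250),'pics/s21.png',5.5)
to([.458,-.0825,.025],PL.Rlie(-1.89,.75,-1))
E
```

```text
t: 41.95
tcp_pos: [0.4229, -0.1893, 0.1448]
ee_rot: [-3.14, 0.82, 1.252]
contact_force: [-0.6, -0.3, 0.2]
gripper_width: 0.0702
t 41.95 grasp [ 0.458  -0.083   0.0249] x [ 0.214  0.648 -0.731] y [ 0.949 -0.315 -0.001] q [ 0.86  0.47 -0.33  2.04 -0.71  0.99  0.73] F [-0.6 -0.3  0.2] w 0.0702
shift [ 0.0007 -0.0004 -0.0003] rv [-0.0012 -0.0007 -0.0006] dist 0.001 ang 0.0
```

View pics/s21.png

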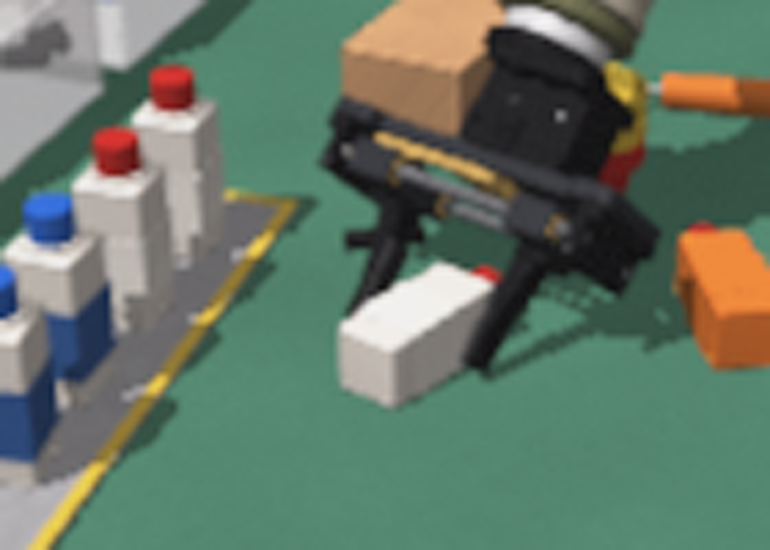

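```bash
python3 -m jog '[[0.03,0,0,0,0,0,0],[0.03,0,0,0,0,0,0],[0.03,0,0,0,0,0,0],[0.03,0,0,0,0,0,0],[0.03,0,0,0,0,0,0]]' 35
python3 -m jog '[[0.03,-0.035,0,-0.033,0,0,0],[0.03,-0.07,0,-0.066,0,0,0],[0.03,-0.11,0,-0.1,0,0,0],[0.03,-0.146,0,-0.136,0,0,0],[0.03,-0.146,0,-0.136,0,0,0]]'
python3 - <<'E'
from h import *
log()
cs=cam('side');crop(cs,(190,100,330,220),'pics/s22.png',5)
to([.48,.14,.27],PL.Rst(-np.pi/2+PL.LY,.75,-1))
E
```

```text
t: 42.62
tcp_pos: [0.4226, -0.1895, 0.1446]
ee_rot: [-3.139, 0.82, 1.252]
contact_force: [-2.8, -0.6, 4.2]
gripper_width: 0.0399
t: 43.25
tcp_pos: [0.4237, -0.1901, 0.3473]
ee_rot: [3.135, 0.822, 1.245]
contact_force: [0.7, -0.4, -2.6]
gripper_width: 0.0398
t 43.25 grasp [ 0.4594 -0.0843  0.2271] x [ 0.218  0.645 -0.733] y [ 0.949 -0.316  0.005] q [ 0.88  0.14 -0.33  1.92 -0.7   1.34  0.48] F [ 0.7 -0.4 -2.6] w 0.0398
shift [ 0.2744 -0.0939 -0.3494] rv [-0.4146 -1.5497  0.0134] dist 0.454 ang 1.6
```

View pics/s22.png

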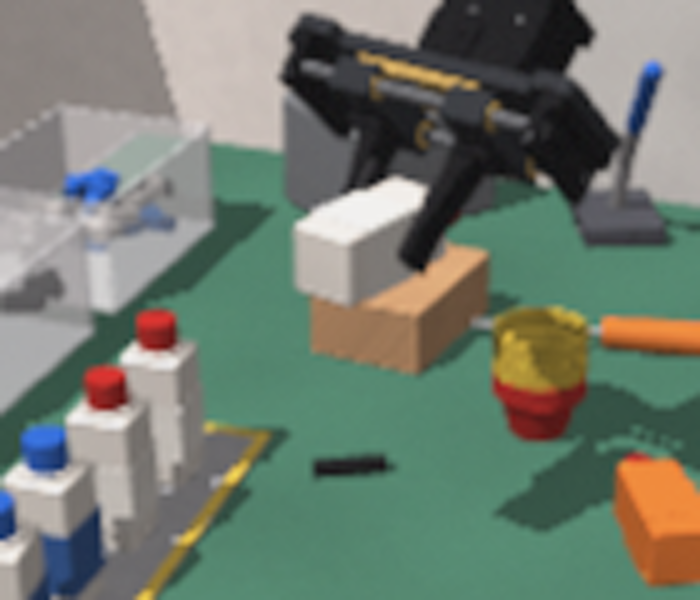

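```bash
python3 -m jog '[[0.03,0.027,-0.009,-0.035,-0.041,-0.155,0.001],[0.03,0.055,-0.019,-0.07,-0.083,-0.31,0.003],[0.03,0.082,-0.028,-0.105,-0.124,-0.465,0.004],[0.03,0.11,-0.038,-0.14,-0.166,-0.62,0.005],[0.03,0.137,-0.047,-0.175,-0.207,-0.775,0.007],[0.03,0.165,-0.056,-0.21,-0.249,-0.93,0.008],[0.03,0.192,-0.066,-0.245,-0.29,-1.085,0.009],[0.03,0.22,-0.075,-0.28,-0.332,-1.24,0.011],[0.03,0.247,-0.085,-0.314,-0.373,-1.395,0.012],[0.03,0.274,-0.094,-0.349,-0.415,-1.55,0.013]]'
python3 -m jog '[[0.03,0,0,0,0,0,0],[0.03,0,0,0,0,0,0],[0.03,0,0,0,0,0,0]]'
python3 - <<'E'
from h import *
log()
cs=cam('side');crop(cs,(130,60,330,230),'pics/s23.png',3.5)
for v in(.16,.165): print(PL.slot(v))
to(np.r_[PL.slot(.165)+[0,.002],.21],PL.Rst(-np.pi/2+PL.LY,.75,-1))
E
```

```text
t: 44.55
tcp_pos: [0.4735, 0.2606, 0.3799]
ee_rot: [-0.008, 0.747, -1.522]
contact_force: [0.7, -1.5, -0.6]
gripper_width: 0.0397
t: 44.92
tcp_pos: [0.4737, 0.2578, 0.3817]
ee_rot: [-0.003, 0.752, -1.522]
contact_force: [0.9, -0.3, -2.4]
gripper_width: 0.0396
t 44.92 grasp [0.4795 0.1382 0.2696] x [ 0.036 -0.729 -0.683] y [ 0.999  0.051 -0.002] q [-0.1   0.47 -0.86  1.58  0.83  1.94 -0.95] F [ 0.9 -0.3 -2.4] w 0.0396
[0.62105592 0.17337702]
[0.62079205 0.17837006]
shift [ 0.0153  0.1429 -0.0679] rv [-0.0001 -0.0024  0.0026] dist 0.159 ang 0.0
```

View pics/s23.png

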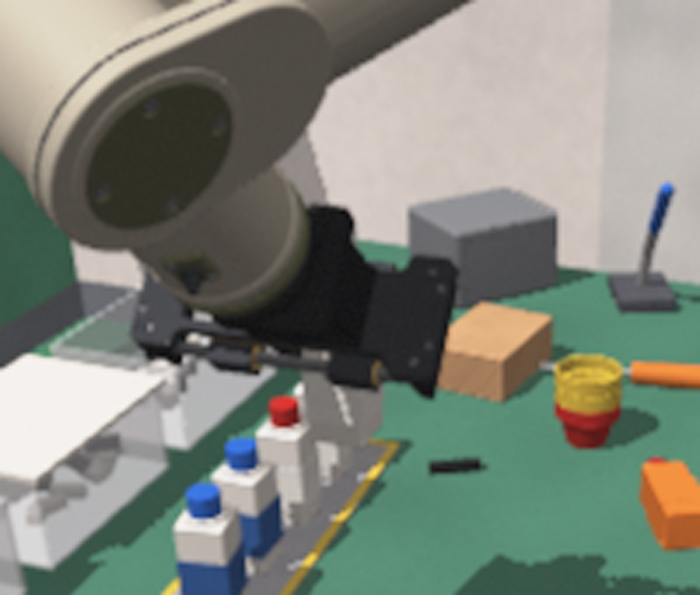

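```bash
python3 -m jog '[[0.03,0.004,0.036,-0.018,0,0,0],[0.03,0.007,0.072,-0.036,0,0,0],[0.03,0.01,0.108,-0.054,0,0,0],[0.03,0.013,0.143,-0.07,0,-0.002,0.002],[0.03,0.013,0.143,-0.07,0,-0.002,0.002],[0.03,0.013,0.143,-0.07,0,-0.002,0.002]]'
python3 - <<'E'
from h import *
log()
ct=cam('top');cs=cam('side');crop(cs,(100,130,250,280),'pics/s24.png',4);crop(ct,(150,90,320,220),'pics/t24.png',4.5)
find('bottle1',standparts,[.621,.178,.15,.05],tol=20)
to(np.r_[PL.slot(.165)+[0,.004],.07],PL.Rst(-np.pi/2+PL.LY,.75,-1))
E
```

```text
t: 45.72
tcp_pos: [0.6138, 0.3044, 0.3222]
ee_rot: [-0.001, 0.751, -1.518]
contact_force: [-1.3, -0.5, -0.8]
gripper_width: 0.0398
t 45.73 grasp [0.6201 0.1846 0.2103] x [ 0.039 -0.73  -0.682] y [ 0.999  0.054 -0.001] q [-0.24  0.8  -0.74  1.21  1.03  1.96 -0.86] F [-1.3 -0.5 -0.8] w 0.0398
bottle1 2 [0.6306 0.1813 0.127  0.6552] 1.294
shift [ 0.098   0.0007 -0.1008] rv [ 0.0015 -0.0006 -0.0013] dist 0.141 ang 0.0
```

View pics/t24.png

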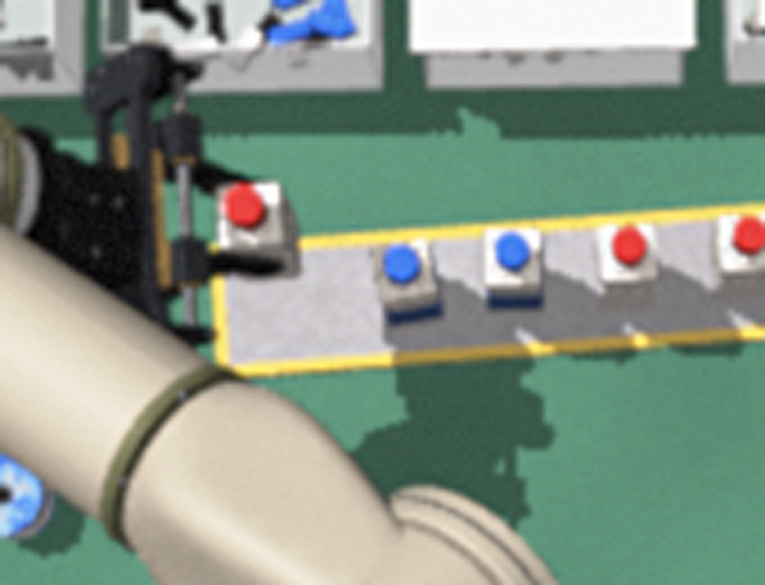

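View pics/s24.png

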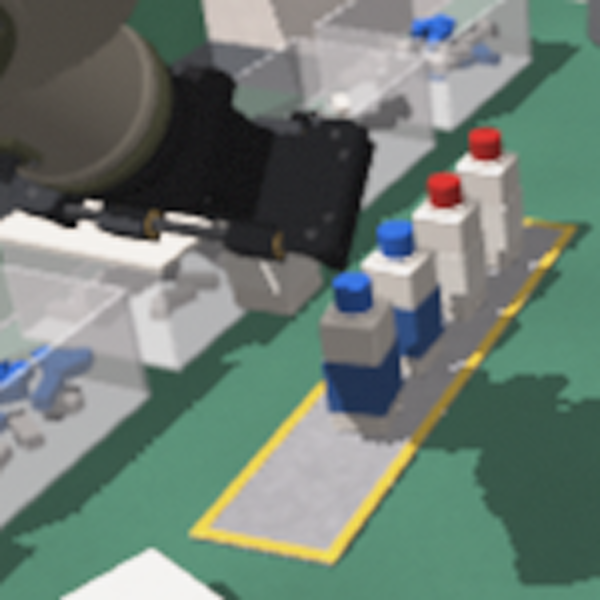

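```bash
python3 -m jog '[[0.03,0.027,0,-0.028,0,0,0],[0.03,0.055,0,-0.057,0,0,0],[0.03,0.08,0.001,-0.082,0.001,0,-0.001],[0.03,0.093,0.001,-0.096,0.001,0,-0.001],[0.03,0.098,0.001,-0.101,0.001,0,-0.001],[0.03,0.098,0.001,-0.101,0.001,0,-0.001]]'
python3 -m jog '[[0.03,0.001,0,-0.001,0,0,0],[0.03,0.002,0,-0.002,0,0,0],[0.03,0.002,0,-0.002,0,0,0]]'
python3 -c "
from h import *
log();cs=cam('side');crop(cs,(100,150,250,290),'pics/s25.png',4)"
```

```text
t: 46.78
tcp_pos: [0.615, 0.3026, 0.1816]
ee_rot: [-0.0, 0.751, -1.518]
contact_force: [-0.7, -0.4, -1.8]
gripper_width: 0.0401
t: 47.15
tcp_pos: [0.6149, 0.3024, 0.1784]
ee_rot: [-0.001, 0.751, -1.518]
contact_force: [-0.2, -0.4, -2.4]
gripper_width: 0.0401
t 47.15 grasp [0.6212 0.1826 0.0665] x [ 0.039 -0.73  -0.682] y [ 0.999  0.053 -0.001] q [-0.25  0.95 -0.7   1.29  1.07  1.81 -1.  ] F [-0.2 -0.4 -2.4] w 0.0401
```

View pics/s25.png

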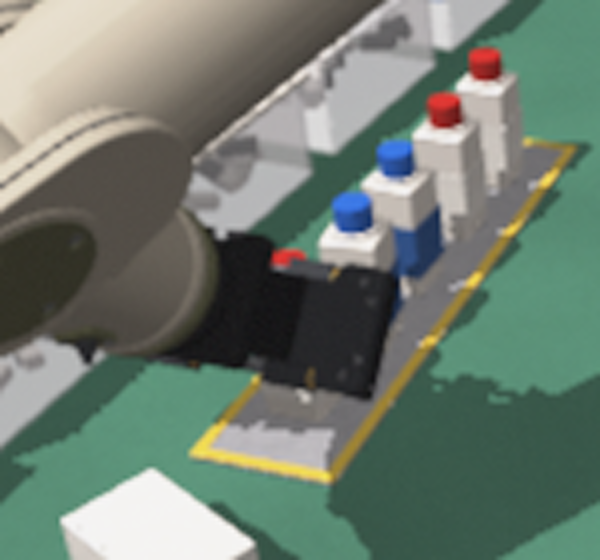

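Not touching yet. I'll go down in millimetre steps until the force rises.

```bash
python3 -m jog '[[0.03,0.001,0,-0.001,0,0,0],[0.03,0.0015,0,-0.0015,0,0,0],[0.03,0.0015,0,-0.0015,0,0,0]]'; python3 -m jog '[[0.03,0.001,0,-0.001,0,0,0],[0.03,0.001,0,-0.001,0,0,0]]'
```

```text
t: 47.58
tcp_pos: [0.6149, 0.3023, 0.176]
ee_rot: [-0.001, 0.75, -1.519]
contact_force: [-0.1, -0.1, -0.4]
gripper_width: 0.0397
t: 47.82
tcp_pos: [0.6148, 0.3024, 0.1758]
ee_rot: [-0.0, 0.749, -1.518]
contact_force: [-3.6, 0.2, 8.6]
gripper_width: 0.0396
```

```bash
python3 -m jog '[[0.045,0,0,0,0,0,0],[0.055,0,0,0,0,0,0],[0.06,0,0,0,0,0,0],[0.06,0,0,0,0,0,0],[0.06,-0.03,0,0,0,0,0],[0.06,-0.06,0,0,0,0,0],[0.06,-0.1,0,0,0,0,0],[0.06,-0.13,0,0,0,0,0],[0.06,-0.13,0,0,0,0,0]]'
python3 - <<'E'
from h import *
log()
ct=cam('top');cs=cam('side');crop(cs,(100,150,250,290),'pics/s26.png',4)
to([.48,.25,.32],down(0).as_matrix())
E
```

```text
t: 48.95
tcp_pos: [0.6091, 0.3991, 0.2644]
ee_rot: [0.0, 0.753, -1.515]
contact_force: [-0.5, -0.3, 0.9]
gripper_width: 0.0602
t 48.95 grasp [0.6158 0.2796 0.1523] x [ 0.041 -0.729 -0.684] y [0.998 0.055 0.   ] q [-0.42  0.96 -0.7   1.05  1.04  2.   -0.94] F [-0.5 -0.3  0.9] w 0.0602
shift [-0.0488 -0.1379  0.2572] rv [ 0.0506  0.821  -0.0207] dist 0.296 ang 0.82
```

View pics/s26.png

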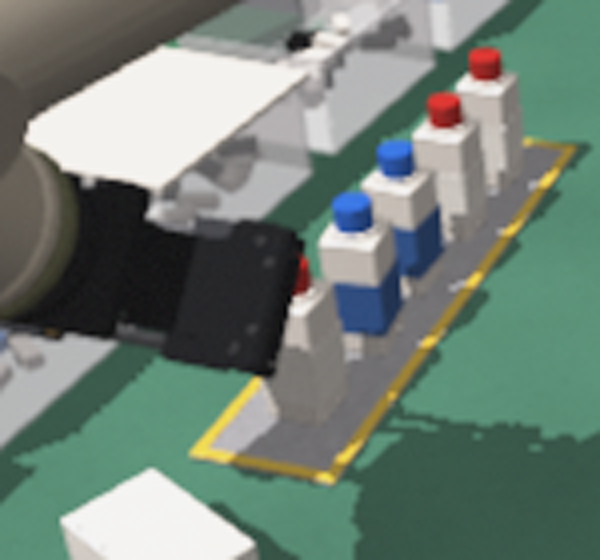

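```bash
python3 -m jog '[[0.06,-0.02,-0.015,-0.005,0,0,0],[0.06,-0.04,-0.03,0,0.01,0.09,-0.002],[0.06,-0.05,-0.05,0.04,0.015,0.24,-0.005],[0.06,-0.05,-0.07,0.09,0.022,0.36,-0.008],[0.06,-0.05,-0.09,0.14,0.03,0.5,-0.012],[0.06,-0.05,-0.115,0.2,0.04,0.65,-0.017],[0.06,-0.049,-0.138,0.257,0.05,0.82,-0.02],[0.06,-0.049,-0.138,0.257,0.05,0.82,-0.02],[0.06,-0.049,-0.138,0.257,0.05,0.82,-0.02]]'
python3 - <<'E'
from h import *
log()
to([.2,-.5,.35],down(-1.2).as_matrix())
E
```

```text
t: 50.18
tcp_pos: [0.4794, 0.2497, 0.4851]
ee_rot: [0.717, 1.568, -0.856]
contact_force: [-0.2, 0.9, -0.4]
gripper_width: 0.0599
t 50.17 grasp [0.4796 0.2493 0.3211] x [ 0.002 -0.002 -1.   ] y [ 1.    -0.002  0.002] q [ 0.41  0.29 -1.18  1.51  0.27  1.52 -0.77] F [-0.2  0.9 -0.4] w 0.0599
shift [-0.0279 -0.2778  0.7503] rv [ 1.1979e+00  7.0000e-04 -2.8000e-03] dist 0.801 ang 1.2
```

```bash
python3 -m jog '[[0.06,-0.03,-0.012,0.06,0.08,0,0],[0.06,-0.03,-0.025,0.12,0.16,0,0],[0.06,-0.03,-0.037,0.18,0.24,0,0],[0.06,-0.03,-0.05,0.24,0.32,0,0],[0.06,-0.03,-0.062,0.3,0.4,0,0],[0.06,-0.03,-0.075,0.36,0.48,0,0],[0.06,-0.03,-0.087,0.42,0.56,0,0],[0.06,-0.03,-0.1,0.48,0.64,0,0],[0.06,-0.03,-0.112,0.54,0.72,0,0],[0.06,-0.03,-0.125,0.6,0.8,0,0]]'
python3 -m jog '[[0.06,0,0,0.03,0,0,0],[0.06,0.0,-0.02,0.06,0.06,0,0],[0.06,0.0,-0.04,0.12,0.12,0,0],[0.06,0.0,-0.06,0.17,0.18,0,0],[0.06,0.0,-0.06,0.17,0.18,0,0]]'
python3 - <<'E'
from h import *
log()
ct=cam('top');cs=cam('side');cv2.imwrite('pics/tf.png',ct['frame'][:,:,::-1]);crop(cs,(100,130,340,310),'pics/sf.png',3.3)
for g in([.62,.178,.006,.05],[.635,-.06,.006,.05],[.64,-.146,.006,.05]): find('bottle1',standparts,g)
for g in([.6235,.097,.006,.05],[.632,.0205,.006,.05]): find('full1',standparts,g)
E
```

```text
t: 51.42
tcp_pos: [0.3556, -0.3506, 0.5134]
ee_rot: [-1.325, 1.568, 2.588]
contact_force: [1.7, 0.3, 0.2]
gripper_width: 0.06
t: 52.05
tcp_pos: [0.1886, -0.4265, 0.5132]
ee_rot: [-1.419, 1.567, 2.307]
contact_force: [0.4, 0.6, -0.1]
gripper_width: 0.0599
t 52.05 grasp [ 0.1883 -0.4261  0.3492] x [-0.002  0.003 -1.   ] y [ 0.552 -0.834 -0.003] q [ 1.49 -0.04 -0.41  1.65 -0.01  1.53  0.09] F [ 0.4  0.6 -0.1] w 0.0599
bottle1 2 [0.6231 0.1787 0.0071 0.1969] 0.141
bottle1 2 [ 0.633  -0.0586  0.0072  0.0997] 0.282
bottle1 2 [ 0.6388 -0.1453  0.0064  0.4555] 0.326
full1 2 [0.6232 0.0984 0.0069 0.363 ] 0.221
full1 2 [0.6292 0.0223 0.0106 0.0017] 0.263
```

View pics/tf.png

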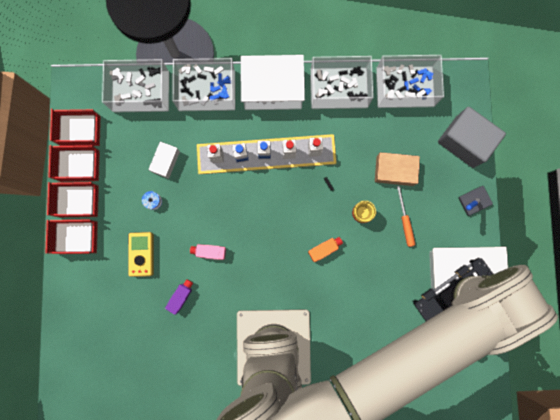

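View pics/sf.png

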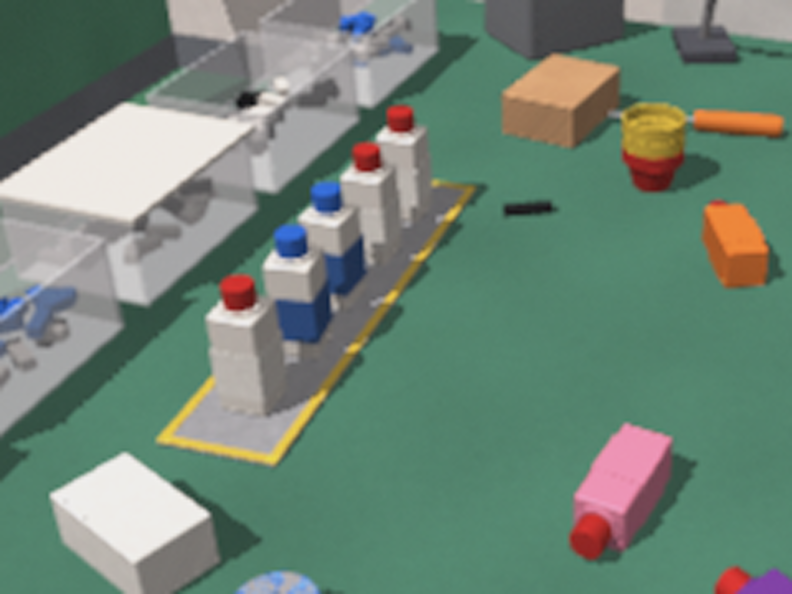

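```bash
python3 - <<'E'
from h import *
ct=cam('top');cs=cam('side');
def cr(c,b,k): l,t,r_,d=b; return cv2.resize(c['frame'][t:d,l:r_,::-1],None,fx=k,fy=k,interpolation=cv2.INTER_CUBIC)
a=cr(ct,(340,190,390,240),8);b=cr(cs,(275,145,325,195),8);cv2.imwrite('pics/stk.png',np.hstack([a,b]))
print(proj(cs,[[.4245,-.3085,.0],[.4245,-.3085,.078]]),proj(ct,[[.4245,-.3085,.078]]))
E
```

```text
[[298.36472815 183.86139709]
 [299.25920962 163.74227822]] [[369.52528224 211.02051123]]
```

View pics/stk.png

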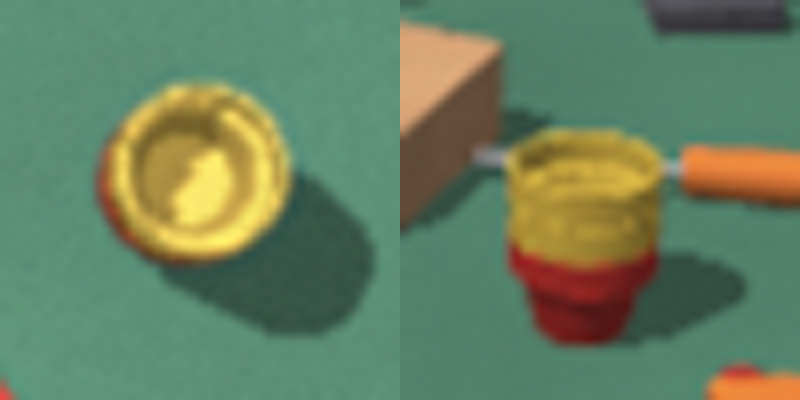

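```bash
python3 - <<'E'
from h import *
a=cv2.imread('pics/tf.png').astype(int);b=cv2.imread('pics/top0.png').astype(int)
for n,(l,t,r_,d) in dict(spool=(138,186,168,214),meter=(122,228,160,280),carton=(372,145,425,190),wbox=(144,138,184,184),driver=(395,185,418,250),pink=(185,238,232,262),orange=(305,232,348,266),purple=(160,275,196,318)).items():
    print(n,round(abs(a-b)[t:d,l:r_].mean(),1))
ct=cam("top");cs=cam("side");C={"top":ct,"side":cs}
def m(c,box,cols):
    hsv=cv2.cvtColor(c["frame"],cv2.COLOR_RGB2HSV);k=np.zeros(hsv.shape[:2])
    l,t,r_,d=box;s=hsv[t:d,l:r_];k[t:d,l:r_]=(((s[...,0]<35)|(s[...,0]>172))&(s[...,1]>150)&(s[...,2]>60));return k
mt=m(ct,(345,192,385,232),0);ms=m(cs,(287,158,309,192),0)
st=lambda x:[CUP+np.array(x),CUP+np.array(x)+[0,0,.016],CUP+np.array(x)+[0,0,.032]]
print(fit(st,[.425,-.298,.002],[(ct,mt),(cs,ms)],[.01,.01,.006]),mt.sum(),ms.sum())
tl=lambda x:[CUP+np.array(x[:3]),CUP+np.array(x[:3])+[x[3],x[4],.032],CUP+np.array(x[:3])+[x[3]/2,x[4]/2,.016]]
print(fit(tl,[.425,-.298,.002,0,0],[(ct,mt),(cs,ms)],[.01,.01,.006,.005,.005]))
E
```

```text
spool 2.5
meter 2.4
carton 2.5
wbox 2.1
driver 2.4
pink 2.5
orange 2.3
purple 2.4
(array([ 0.42655448, -0.29409745,  0.00062154]), np.float64(0.2960814238438815)) 306.0 394.0
(array([ 0.42704091, -0.2965193 ,  0.00177027, -0.00355617,  0.0064434 ]), np.float64(0.22193016352554756))
```

```bash
python3 - <<'E'
from h import *
o=[]
X=np.array([.4268,-.295,0])
for n,b in(('top',(340,190,390,240)),('side',(275,145,325,195))):
    c=cam(n);l,t,r_,d=b;im=cv2.resize(c['frame'][t:d,l:r_,::-1],None,fx=8,fy=8,interpolation=cv2.INTER_CUBIC)
    for rr,z in((.02,0),(.033,.03),(.033,.046),(.033,.062),(.033,.078)):
        uv=(proj(c,circ(rr,z)+X)-[l,t]+.5)*8
        cv2.polylines(im,[uv.astype(np.int32)],True,(255,0,255) if z<.05 else (255,255,0),1)
    o.append(im)
cv2.imwrite('pics/stk2.png',np.hstack(o))
E
```

```text
(no output)
```

View pics/stk2.png

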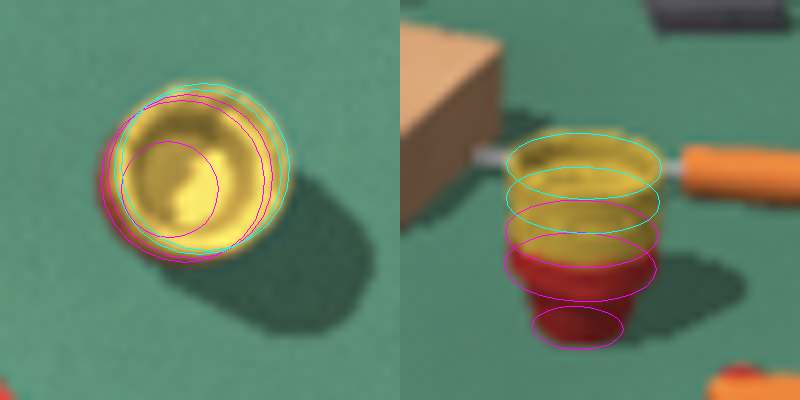

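```bash
python3 -c "
from h import *
print(sensors.read_state()['contact_force']);print(r.close_job())"
```

```text
[-0.62159499 -0.21751822 -0.25296903]
the job is handed in; nothing more can be done
None
```

I nested both yellow cups in the red cup first. Then I stood the three red-capped white bottles in the lane, beside and in line with the two blue-capped ones. I handed the job in at about t = 52 s of the 210 s allowed.

What the last checks showed:
- **Bottles:** All five are upright and within about 3 mm of the lane's centre line. The outermost sides are about 45 mm inside the lane's ends. The bottles' fitted turns were too noisy to rely on; by eye they look square to the lane.
- **Cup stack:** It matches the outline of a straight, fully seated stack of three to about a pixel in both views. The stack as a whole sits about 14 mm to the left of where I built it. It was probably the announced knock, and I left it there because it stayed nested.
- **Other things on the bench:** The bystanders and the pink, orange and purple look-alikes look the same as at the start in the top view.

**Disagreements:**
- Heights measured from the cameras came out 2 to 6 mm above the stated sizes, so I set each bottle down by feel instead.
- The first fits of the cup stack and of the last bottle in the gripper were poor, because the arm or gripper hid part of them. I went by the pictures there.

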